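# Strip down the drilling jig and put its pins in the block

### The job

Unload the drilling jig: pull out its two locating pins and stand each one upright in the socket of the wooden pin block that fits it (thin blue pin in the narrow socket, thick red pin in the wide one), pushed fully home. With the pins out, draw the drill plate clear of its hold-down clips, lift it off and lay it flat, handle up, on the middle of the green mat; then take the wooden blank out of the jig and set it squarely on top of the finished blank. Put the plate and the blank down gently, do not drop them, and leave the other things on the bench where they are.

Things in the scene. Friction and masses are not known exactly. Their poses are not given: they have to be found in the camera images.
- jig: Drilling jig screwed to the bench (fixed), plywood foot 112 x 196 x 12 mm. Origin on the bench under its middle; x runs from the open side (-x) to the side with two steel clips (+x), y along its length. Wooden end blocks at y = +-61.5 mm, 60 mm (x) x 34 mm (y), top at z = 64 mm, carry the drill plate; each has an upright pin hole in its middle (13 mm at +y, 17 mm at -y).
- jig_clips (a point): Midpoint between the two hold-down clips (jig x = 28, z = 77 mm). Each clip stands on the jig's +x side at y = +-61.5 mm, 26 mm wide; its lip, x = 28 to 48 mm, z = 77 to 83 mm, overhangs the plate's back edge by 10 mm. So the plate must be drawn at least 12 mm (20 is safe) towards the jig's -x before it can be lifted; the pins block that while they are in.
- jig_nest (a point): Centre of the floor on which the blank lies in the jig (jig z = 40 mm, 60 mm wide in x). Four 6 mm steel dowels, 14 mm tall, at x = +-24.5, y = +-30 mm hold the blank loosely; its long sides are free to grasp between y = -27 and +27 mm, once the plate is off.
- drill_plate: Aluminium plate 76 (x) x 156 (y) x 10 mm, 0.22 to 0.37 kg, two brass bushes (y = +-33, 4 mm tall), pin holes at y = +61.5 (13 mm) and -61.5 (17 mm). Origin: centre of underside, z up. Black grip in its middle, 16 mm thick in x, 36 long in y, top 42 mm above the underside, on a 22 x 42 mm foot that ends at 17 mm. At the start aligned with the jig, underside at jig z = 64 mm.
- thin_pin: Thin locating pin with blue grip, 114 mm long, 0.09 kg; origin at the tip, z along it towards the grip. Steel shaft 10 mm thick, 60 mm long, tapered tip; then a collar 26 mm wide, 4 mm thick; then a round grip 22 mm wide from 64 to 114 mm. At the start upright in the +y end of the jig through the plate, tip at jig z = 14 mm, collar on the plate; a loose fit, 60 mm straight up frees it.
- thick_pin: Thick locating pin with a red grip: the same as the thin pin but the shaft is 14 mm in diameter (it does not enter the narrow socket). As found it stands in the -y end of the jig.
- thin_pin_collar (a point): Centre of the underside of the thin pin's collar, 60 mm above its tip.
- thick_pin_collar (a point): Centre of the underside of the thick pin's collar, 60 mm above its tip.
- pin_block: Dark wooden pin block, fixed, 60 mm (x) x 130 mm (y) x 72 mm high; origin at the centre of its underside. Two upright sockets 66 mm deep in its top: the narrow one (13 mm, blue dot) at y = +32 mm, the wide one (17 mm, red dot) at y = -32 mm; a pin that is home has its collar on the block's top.
- thin_socket (a point): Centre of the mouth of the narrow socket, level with the block's top.
- thick_socket (a point): Centre of the mouth of the wide socket, level with the block's top.
- mat: Dark green cutting mat, fixed on the bench, 110 mm (x) x 175 mm (y) x 3 mm; origin at the centre of its underside.
- blank: Wooden blank with two drilled holes, 40 mm (x) x 85 mm (y) x 22 mm, about 0.05 kg; origin at the centre of its underside. As found it lies in the jig under the plate, aligned with the jig, underside at jig z = 40 mm.
- finished_blank: Finished blank of the same size lying loose on the bench, long side along its y; origin at the centre of its underside.
- screw_tin: Bystander: round open tin with screws, 67 mm wide, 32 mm high, loose.
- bench_dog: Bystander: round wooden bench dog, 42 mm wide, 22 mm high, loose.
- folding_rule: Bystander: yellow folded rule, 16 x 203 x 13 mm, loose.
- red_pencil: Bystander: red carpenter's pencil, 177 x 12 x 8 mm, loose.

How it is judged (in metres and radians):
On the way, in this order (a step that is already met when the one before it is completed fails the run):
1. both pins stand fully home in their own sockets of the pin block (horizontal distance between thin_pin_collar and thin_socket below 0.005 m and z of thin_pin_collar in the frame of thin_socket between -0.004 and 0.005 m and angle between each of thin_pin, thick_pin's own z axis and vertical below 0.1 rad and horizontal distance between thick_pin_collar and thick_socket below 0.005 m and z of thick_pin_collar in the frame of thick_socket between -0.004 and 0.005 m), for 0.2 s.
2. the drill plate lies flat on the mat, handle up (horizontal distance between drill_plate and mat below 0.04 m and z of drill_plate in the frame of mat between 0 and 0.007 m and angle between drill_plate's own z axis and vertical below 0.06 rad), for 0.2 s.
At the end, for the whole second after the job is handed in: Each pin upright in its own socket, collar within 5 mm of the block's top and of the socket's axis; plate flat on the mat, handle up, within 40 mm of its middle; blank on the finished blank, centres within 15 mm, long sides within 0.2 rad; all at rest (all of step 1 and all of step 2 and horizontal distance between blank and finished_blank below 0.015 m and z of blank in the frame of finished_blank between 0.018 and 0.026 m and angle between the y axis of blank and the y axis of finished_blank, either way round below 0.2 rad and angle between blank's own z axis and vertical below 0.08 rad and linear speed of each of thin_pin, thick_pin, drill_plate, blank, finished_blank below 0.02 m/s); the robot touches nothing.
It fails at once if another loose thing on the bench is pushed more than 30 mm (distance of any of screw_tin, bench_dog, folding_rule, red_pencil from where it was at the start of the episode above 0.03 m).
It fails at once if the drill plate is dropped, that is, falls free, faster than 0.4 m/s (contact force between each of the arm, the fingers and drill_plate below 0.05 N and linear speed of drill_plate above 0.4 m/s).
It fails at once if the blank is dropped, that is, falls free, faster than 0.4 m/s (contact force between each of the arm, the fingers and blank below 0.05 N and linear speed of blank above 0.4 m/s).
It also fails if it takes over 69 s, if anything falls off the work surface, if the arm or the gripper's body presses on something with over 40 N, if the wrist force passes 120 N, or if a joint passes its speed limit or range.

### The arm

A 6-joint arm with a two-finger parallel gripper is mounted at the origin on a cart in front of the work surface, level with it; the furniture and walls round the work are solid. World frame = base frame: x ahead of the robot, y to its left, z up, the work surface at z = 0. Lengths are in mm, angles in rad, forces in N, time in s.
With the tool pointing down it reaches from about 350 to 975 mm from the base axis. Payload 7.1 kg.
Tool frame: the origin (TCP) lies between the finger pads; the fingertips stand 8 mm ahead of it and the grasp point (between the pads) lies 11 mm behind it; x points along the fingers, y is the direction in which the jaws open and shut, and the axes are right-handed (so a half turn about x gives the same grasp; the last joint's range is limited). The gripper opens to 88 mm and grips with 3 to 60 N. Pads are 20 mm wide; open, the fingers measure 115 mm over their backs; the gripper's body (75 mm by 178 mm) begins 61 mm behind the grasp point.
Start: joints at [1.096, 0.423, 1.63, -0, 1.089, -0.019], TCP at [275.08, 561.191, 230.675] pointing down, gripper open.
Joint ranges: [-3, 3], [-0.9, 2.11], [0.09, 2.58], [-1.31, 4.45], [0.11, 2.69], [-2.54, 2.54]. Speed limits (rad/s): [2.39, 2.39, 3.01, 3.14, 3.14, 3.14].

### API

Orientations are given as a rotation vector (axis times angle).
In Python, from workcell import ctrl gives the robot as it stands.
- The arm moves only by the tool apply_moves, never from a script. Its argument "increments" is a list of rows, each an object with "gripper": the opening in per cent of the stroke, from 0 (shut) to 100 (fully open); "delta_pos": the shift along the tool's x, y, z in cm, a list of three; "dr": the turn, a rotation vector about the tool's x, y, z in rad, a list of three. In form: [{"gripper": gripper, "delta_pos": [dx, dy, dz], "dr": [ax, ay, az]}, ...]. A call has exactly 5 rows; each row shifts and turns the commanded pose from where the row before left it, along the tool's axes as they then stand; what a row does not reach is not made up. A row lasts 1/12 s, in which the tool goes at most 41.7 mm and 7.16 degrees, less where a joint would pass 70% of its speed; a pose out of reach is approached as far as the arm can. A call with a gripper value outside its range is refused whole. The fingers move at their own pace and stop on an object; the grip force is fixed at half the most. Time passes only in rows, so rows that do not move let the fingers close, or fill a call up. It gives the time, the measured TCP pose, the force and the opening at its end, in the units of the state.
- ctrl.get_obs(): the state, without advancing time (a new reading comes with each control period).
- ctrl.get_image(name): name is "scene" or "top"; returns a dict with "img" (420x560x3 uint8, red, green, blue), "range_z" (420x560 float32, mm along the optical axis (not along the pixel's ray), 0 where there is no reading), "mtx" (3x3 intrinsics, pixels), "rvec" (rotation vector, rad) and "tvec" (3), from world to camera coordinates, as OpenCV has them. Camera axes: x right, y down, z forward; pixel columns grow to the right and rows downward; lengths in mm; the calibration is good to about 2 mm. A picture is of the moment at which its call begins.
- ctrl.close_job(): hands the job in, once; it reports no verdict.
The state is a dict: "t": time; "qpos": joint angles; "qvel": joint speeds; "joint_torque": joint torques, N m; "ee_pos": TCP position; "orientation": TCP orientation; "ft_force": force on the tool from outside, world axes, zero at the start; "moment": the same for the moment, N m; "width": finger opening in mm.
Only numpy, scipy, OpenCV 4.12 (cv2) and the standard library are available. Lean on these libraries where they do the work, as an engineer would, in place of code of your own. Each camera call takes 0.05 s, during which the arm holds its last target. There are 200 camera calls.

## Working session

There is one attempt and no reset: what is moved stays moved. The work goes in short steps, Python scripts to look and compute and a tool call to move; the robot and the scene stay as the last step left them, time stands still between calls to the robot, and variables do not carry over. Pictures are saved under pics/ and viewed, about 8 in all and at most 12, crops included, and the job is handed in when it is done.

Besides the shell and the picture viewer there is one more tool, called after "Request:" as name(argument=value, ...) on one line, values as JSON. apply_moves: Moves the arm, as the interface text tells. Its arguments: {"type":"object","properties":{"increments":{"type":"array","items":{"type":"object","properties":{"gripper":{"type":"number"},"delta_pos":{"type":"array","items":{"type":"number"}},"dr":{"type":"array","items":{"type":"number"}}}}}},"required":["increments"]}

```bash
mkdir -p pics; ls
python3 - <<'E'
from workcell import ctrl
import cv2,numpy as np,pickle
print(ctrl.get_obs())
for n in("scene","top"):
    d=ctrl.get_image(n); pickle.dump(d,open(f"{n}0.pkl","wb"))
    cv2.imwrite(f"pics/{n}0.png",d["img"][:,:,::-1]); print(n,d["mtx"],d["rvec"],d["tvec"],(d["range_z"]>0).mean())
E
```

```text
pics
{'t': 0.0, 'qpos': array([ 1.09600659e+00,  4.23812554e-01,  1.63066461e+00,  8.50937962e-06,
        1.08858749e+00, -1.90043716e-02]), 'qvel': array([ 4.38701839e-05, -7.37076453e-04,  1.83961219e-03,  2.43233155e-03,
       -7.25938739e-04, -3.20770186e-04]), 'joint_torque': array([-4.01046127e-03, -5.44615495e+01, -2.73669881e+01,  6.41735131e-02,
        2.26350379e-02, -1.03307100e-04]), 'ee_pos': array([274.84157732, 560.74045068, 229.92932013]), 'orientation': array([ 0.35630468,  1.54145379, -0.35855995]), 'ft_force': array([-0.337011  ,  0.45532395,  0.28385237]), 'moment': array([ 0.06572827,  0.03488965, -0.00162161]), 'width': 87.851554860605}
scene [[459.09623104   0.         286.62840723]
 [  0.         459.09623104 208.00385475]
 [  0.           0.           1.        ]] [ 0.97093965 -2.32319636  1.23379838] [ 505.69560588  128.33302145 1052.07256154] 0.9953741496598639
top [[412.86009605   0.         277.00722944]
 [  0.         412.86009605 212.68826379]
 [  0.           0.           1.        ]] [ 2.16257942 -2.19541284  0.04846053] [296.3701982  457.90517958 984.28704287] 0.9959141156462585
```

View pics/top0.png

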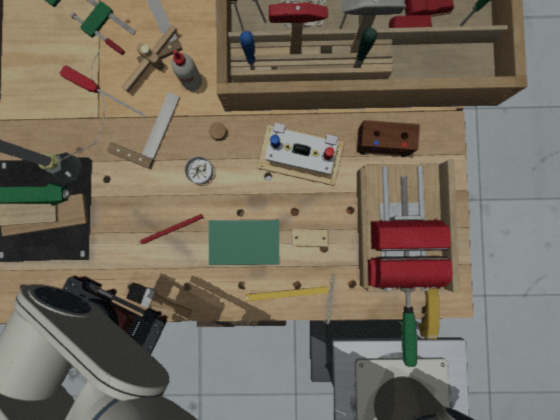

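View pics/scene0.png

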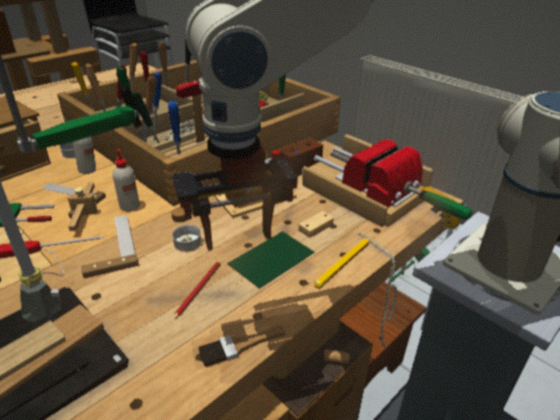

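The top view shows the jig at about (300,155) with the blue pin at (275,141) and the red pin at (328,154). The pin block is at (390,138), the mat at (244,242) and the finished blank at (310,238). The scene view shows the same, with the jig hidden behind the arm. Next I'll measure.

```bash
cat > h.py <<'E'
import cv2,numpy as np,pickle
from scipy.spatial.transform import Rotation as R
def cloud(d):
    z=d["range_z"]; K=d["mtx"]; v,u=np.mgrid[:z.shape[0],:z.shape[1]]
    p=np.dstack([(u-K[0,2])/K[0,0]*z,(v-K[1,2])/K[1,1]*z,z])
    M=cv2.Rodrigues(d["rvec"])[0]
    return (p-np.ravel(d["tvec"]))@M
def ray(d,uv,h):
    M=cv2.Rodrigues(d["rvec"])[0]; c=-M.T@np.ravel(d["tvec"])
    uv=np.atleast_2d(uv); r=np.c_[uv,np.ones(len(uv))]@np.linalg.inv(d["mtx"]).T@M
    return (c+r*((h-c[2])/r[:,2])[:,None])[:,:2]
def blobs(mask,amin=15):
    n,l,s,c=cv2.connectedComponentsWithStats(mask.astype(np.uint8))
    return [(l==i,s[i,4],c[i]) for i in range(1,n) if s[i,4]>=amin]
def rect(d,m,h):
    c=cv2.findContours(m.astype(np.uint8),0,2)[0]; c=max(c,key=cv2.contourArea)
    w=ray(d,c[:,0].astype(float),h).astype(np.float32); return cv2.minAreaRect(w)
E
python3 - <<'E'
from h import *
d=pickle.load(open("top0.pkl","rb")); P=cloud(d); hsv=cv2.cvtColor(d["img"],cv2.COLOR_RGB2HSV)
H,S,V=[hsv[:,:,i].astype(int) for i in range(3)]
print("cam",-cv2.Rodrigues(d["rvec"])[0].T@d["tvec"])
roi=np.zeros(H.shape,bool); roi[105:300,130:440]=1
def rep(n,m,h,amin=15):
    for b,a,c in blobs(m&roi,amin):
        z=P[b][:,2]; print(n,a,c.round(1),"z",np.percentile(z,[10,50,90]).round(),"ray",ray(d,c,h).round(1),"rect",rect(d,b,h))
rep("mat",(H>60)&(H<90)&(S>100),3,300)
rep("blue",(H>95)&(H<125)&(S>120),124,6)
rep("red",((H<5)|(H>172))&(S>150)&(V>90),124,6)
z=P[:,:,2]; rr=np.zeros_like(roi); rr[120:190,250:350]=1
rep("plate",rr&(z>68)&(z<85),74,100)
rep("foot",rr&(z>6)&(z<20),12,50)
rr=np.zeros_like(roi); rr[110:165,352:428]=1
rep("block",rr&(z>62)&(z<80),72,100)
rr=np.zeros_like(roi); rr[222:255,285:335]=1
rep("fin",rr&(z>14)&(z<30),22,50)
print("bench z",np.median(z[200:215,230:290]))
im=cv2.resize(d["img"][105:265,250:435],None,fx=4.2,fy=3.7,interpolation=cv2.INTER_CUBIC);im=cv2.resize(d["img"][110:260,245:435],None,fx=4,fy=4,interpolation=cv2.INTER_CUBIC);cv2.imwrite("pics/c0.png",im[:,:,::-1])
E
```

```text
cam [ 397.74331584  270.01319965 1017.46083824]
blue 84 [274.7 140.6] z [105. 127. 130.] ray [[613.9 290.1]] rect ((613.1339721679688, 290.60748291015625), (15.371116638183594, 26.698837280273438), 89.16521453857422)
blue 14 [375.9 142.4] z [70. 72. 74.] ray [[605.8  69.3]] rect ((606.1808471679688, 69.30707550048828), (7.772985935211182, 6.925623893737793), 61.80839920043945)
red 21 [404. 144.] z [70. 73. 74.] ray [[601.    8.5]] rect ((601.0439453125, 8.517419815063477), (8.661911010742188, 8.890886306762695), 88.06791687011719)
red 51 [329.1 151.6] z [125. 127. 129.] ray [[587.3 171.7]] rect ((587.028564453125, 171.33096313476562), (15.487361907958984, 17.163972854614258), 44.20115661621094)
red 208 [171.1 228.8] z [ 6.  8. 10.] ray [[424.1 518.2]] rect ((424.2690124511719, 517.8199462890625), (7.928509712219238, 141.99777221679688), 22.559127807617188)
red 1311 [409.3 236.9] z [142. 147. 150.] ray [[399.    4.1]] rect ((398.7069091796875, 4.554817199707031), (128.61337280273438, 47.21515655517578), 89.13712310791016)
red 126 [372.8 272.3] z [ 93.  97. 102.] ray [[324.5  84.3]] re
[... 426 characters left out ...]
201416016)
foot 1220 [299.3 164. ] z [ 9. 12. 14.] ray [[581.6 233. ]] rect ((605.4273681640625, 229.27682495117188), (195.26202392578125, 111.94974517822266), 76.05745697021484)
foot 67 [305.4 133.2] z [ 9. 11. 14.] ray [[658.2 216.6]] rect ((658.1266479492188, 216.59959411621094), (99.32481384277344, 4.019045829772949), 75.95051574707031)
block 1472 [390.4 134.6] z [69. 72. 74.] ray [[635.4  23.9]] rect ((635.24560546875, 23.862506866455078), (131.93402099609375, 62.76535415649414), 84.67699432373047)
fin 578 [309.9 237.4] z [19. 22. 24.] ray [[401.4 211.2]] rect ((401.46270751953125, 210.9820098876953), (82.78213500976562, 39.65962600708008), 87.14957427978516)
bench z -0.6026005477120199
```

View pics/c0.png

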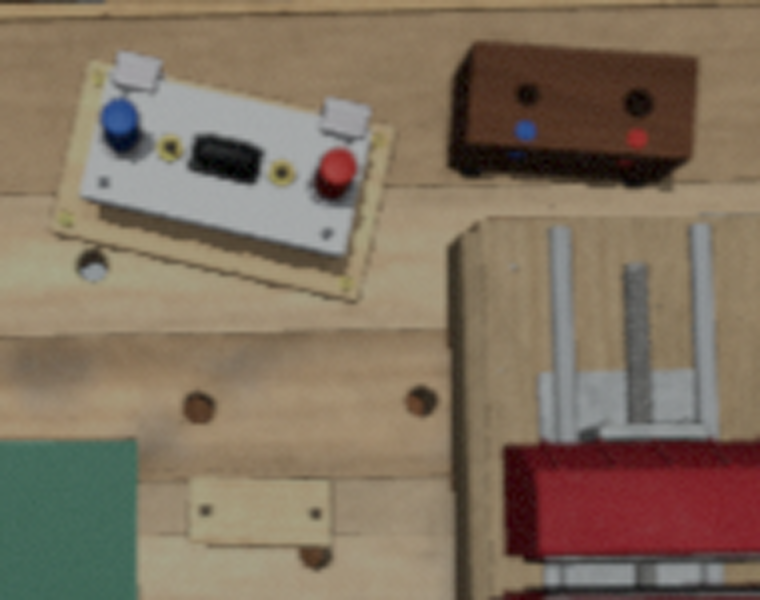

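The crop shows the clips on the upper (+x) edge of the jig, the sockets at crop pixels (527,94) narrow and (638,102) wide, and the tall vise on the -x side of the block. I'll refine the measurements.

```bash
cat >> h.py <<'E'
def tool():
    from workcell import ctrl
    o=ctrl.get_obs(); return o,R.from_rotvec(o["orientation"]).as_matrix()
def yawof(M): return np.degrees(np.arctan2(M[1,1],M[0,1]))
def plan(xyz,yaw=None,f=11):
    """target grasp point (world mm) -> shift in tool axes (cm) and turn about tool x, after straightening"""
    o,M=tool(); g=o["ee_pos"]-M[:,0]*f
    print("t %.2f grasp"%o["t"],g.round(1),"yaw(jaw) %.2f"%yawof(M),"tilt deg",np.degrees(np.arccos(-M[2,0])).round(2),"w %.1f"%o["width"],"F",o["ft_force"].round(1),"q",o["qpos"].round(2))
    if yaw is not None:
        dy=(yaw-yawof(M)+90)%180-90
        a=np.radians(yawof(M)+dy); D=np.c_[[0,0,-1],[np.cos(a),np.sin(a),0],[0,0,0]]; D[:,2]=np.cross(D[:,0],D[:,1])
        print(" dr total (tool axes)",R.from_matrix(M.T@D).as_rotvec().round(3))
    else: D=M
    e=np.array(xyz)-g
    print(" world e",e.round(1)," shift now-axes cm",(M.T@e/10).round(2)," shift after turn cm",(D.T@e/10).round(2))
E
python3 - <<'E'
from h import *
d=pickle.load(open("top0.pkl","rb")); P=cloud(d); hsv=cv2.cvtColor(d["img"],cv2.COLOR_RGB2HSV)
H,S,V=[hsv[:,:,i].astype(int) for i in range(3)]; z=P[:,:,2]
print("mat px",hsv[242,244], "nearby z",z[242,244])
m=(abs(H-hsv[242,244,0])<8)&(S>60); m[:205]=0;m[:,:195]=0;m[:,300:]=0;m[280:]=0
b=max(blobs(m),key=lambda t:t[1]);print("mat",rect(d,b[0],3))
for n,u,v in(("blue",275,138),("red",329,152)):
    w=np.zeros(z.shape,bool);w[v-10:v+10,u-10:u+10]=1
    t=w&(z>120); uv=np.argwhere(t)[:,::-1].mean(0); print(n,t.sum(),uv,ray(d,uv,128),np.median(P[t],0))
g=cv2.cvtColor(d["img"],cv2.COLOR_RGB2GRAY).astype(float)
for n,u,v in(("nar",377,133.5),("wid",404.5,135.5)):
    w=g[int(v)-6:int(v)+8,int(u)-6:int(u)+8]; t=np.zeros(z.shape,bool); t[int(v)-6:int(v)+8,int(u)-6:int(u)+8]=w<28
    B=max(blobs(t,3),key=lambda q:q[1]) if t.any() else None
    print(n,w.min(),np.median(w),B and (B[1],B[2],ray(d,B[2],72)))
y=np.radians(84.68);c=np.array([635.25,23.86]);e=np.array([np.cos(y),np.sin(y)]);print("socket from rect",c+32*e,c-32*e)
y=np.radians(76.06);c=np.array([605.43,229.28]);e=np.array([np.cos(y),np.sin(y)]);print("pins from rect",c+61.5*e,c-61.5*e)
pl=(z>72)&(z<76.5);pl[:120]=0;pl[190:]=0;pl[:,:250]=0;pl[:,350:]=0;pl&=S<60
b=max(blobs(pl),key=lambda t:t[1]);print("plate",rect(d,b[0],74))
# height map 40mm cells
for X in range(840,240,-40):
    print(X,[int(np.nanmax(np.where((P[:,:,0]>X)&(P[:,:,0]<X+40)&(P[:,:,1]>Y)&(P[:,:,1]<Y+40),z,-9))) for Y in range(480,-160,-40)])
o,M=tool();print(M.round(3),yawof(M))
E
```

```text
mat px [ 77  88 104] nearby z 3.805413207120446
mat ((393.7628479003906, 373.386962890625), (170.3073272705078, 105.1716079711914), 89.2407455444336)
blue 80 [274.9125 138.6625] [[617.30827539 289.53546898]] [617.11322017 289.36544119 127.0591659 ]
red 84 [329.45238095 151.07142857] [[587.65157109 171.30705437]] [587.87898089 171.99580047 127.10774484]
nar 9.0 56.0 (np.int32(15), array([376.46666667, 133.13333333]), array([[639.52857207,  55.70458679]]))
wid 6.0 56.0 (np.int32(29), array([404.10344828, 135.48275862]), array([[632.77634764,  -7.61643921]]))
socket from rect [638.21698097  55.72215661] [632.28301903  -8.00215661]
pins from rect [620.24569882 288.96873485] [590.61430118 169.59126515]
plate ((602.9899291992188, 230.0240478515625), (155.89370727539062, 76.68450927734375), 76.15682220458984)
840 [6, 3, 134, 133, 112, 267, 268, 268, 258, 273, 112, 112, 113, 114, 112, 112]
800 [168, 112, 134, 133, 244, 270, 272, 271, 260, 289, 292, 289, 99, 49, 50, 50]
760 [167, 113, 134, 132, 253, 100, 100, 99, 100, 100, 251, 101, 100, 48, 48, 47]
720 [4, 4, 133, 134, 134, 135, 134, 133, 133, 133, 133, 133, 135, 133, 134, 135]
680 [4, 24, 115, 63, 26, 55, 34, 4, 4, 5, 4, 4, 3, 4, 5, 5]
640 [4, 25, 27, 5, 4, 86, 85, 75, 19, 9, 74, 77, 78, 75, 74, 4]
600 [33, 30, 5, 4, 14, 132, 119, 108, 87, 86, 74, 76, 76, 76, 72, 5]
560 [33, 33, 5, 4, 16, 77, 101, 108, 131, 76, 61, 77, 80, 77, 76, 97]
520 [32, 32, 8, 5, 5, 4, 14, 73, 77, 16, 64, 81, 89, 88, 81, 98]
480 [3, 4, 4, 4, 5, 3, 6, 4, 4, 5, 63, 82, 89, 90, 80, 97]
440 [11, 11, 6, 6, 6, 7, 4, 4, 3, 4, 63, 82, 109, 111, 81, 97]
400 [9, 8, 8, 7, 6, 8, 24, 26, 25, 4, 64, 151, 152, 153, 151, 98]
360 [4, 6, 6, 7, 7, 8, 1017, 25, 26, 5, 64, 151, 151, 151, 152, 97]
320 [590, 6, 7, 6, 8, 6, 4, 4, 4, 4, 102, 153, 154, 153, 153, 97]
280 [615, 633, 632, 4, 3, 4, 4, 4, 15, 10, 99, 152, 150, 151, 152, 96]
[[-0.001  0.44   0.898]
 [-0.001  0.898 -0.44 ]
 [-1.    -0.001 -0.   ]] 63.88423947284397
```

Run:
```python
from h import *
plan((588.2,170.6,160),76.0)
```

```text
t 0.10 grasp [274.9 560.8 241. ] yaw(jaw) 63.88 tilt deg 0.08 w 87.9 F [ 0.5 -0.4 -0. ] q [ 1.1   0.42  1.63 -0.    1.09 -0.02]
 dr total (tool axes) [-0.211 -0.     0.001]
 world e [ 313.3 -390.2  -81. ]  shift now-axes cm [  8.13 -21.23  45.31]  shift after turn cm [  8.1  -30.28  39.84]
```

Request:
apply_moves(increments=[{"gripper": 57, "delta_pos": [0, 0, 0], "dr": [-0.105, 0, 0]}, {"gripper": 57, "delta_pos": [0, 0, 0], "dr": [-0.106, 0, 0]}, {"gripper": 57, "delta_pos": [0, -2.33, 3.06], "dr": [0, 0, 0]}, {"gripper": 57, "delta_pos": [0, -2.33, 3.06], "dr": [0, 0, 0]}, {"gripper": 57, "delta_pos": [0, -2.33, 3.06], "dr": [0, 0, 0]}])

```text
t: 0.52
ee_pos: [347.3, 470.1, 230.1]
orientation: [0.19, 1.563, -0.191]
ft_force: [0.0, 1.2, -0.3]
width: 58.1
```

Request:
apply_moves(increments=[{"gripper": 57, "delta_pos": [0, -2.33, 3.06], "dr": [0, 0, 0]}, {"gripper": 57, "delta_pos": [0, -2.33, 3.06], "dr": [0, 0, 0]}, {"gripper": 57, "delta_pos": [0, -2.33, 3.06], "dr": [0, 0, 0]}, {"gripper": 57, "delta_pos": [0, -2.33, 3.06], "dr": [0, 0, 0]}, {"gripper": 57, "delta_pos": [0, -2.33, 3.06], "dr": [0, 0, 0]}])

```text
t: 0.93
ee_pos: [468.1, 319.3, 230.5]
orientation: [0.192, 1.563, -0.192]
ft_force: [0.8, 1.2, -1.0]
width: 50.1
```

Request:
apply_moves(increments=[{"gripper": 57, "delta_pos": [1.5, -2.33, 3.06], "dr": [0, 0, 0]}, {"gripper": 57, "delta_pos": [1.6, -2.33, 3.06], "dr": [0, 0, 0]}, {"gripper": 57, "delta_pos": [1.6, -2.33, 3.06], "dr": [0, 0, 0]}, {"gripper": 57, "delta_pos": [1.6, -2.33, 3.06], "dr": [0, 0, 0]}, {"gripper": 57, "delta_pos": [1.6, -2.33, 3.06], "dr": [0, 0, 0]}])

```text
t: 1.35
ee_pos: [588.3, 169.1, 150.7]
orientation: [0.192, 1.563, -0.192]
ft_force: [0.4, 0.4, 0.9]
width: 50.1
```

Run:
```python
from h import *
from workcell import ctrl
plan((588.2,170.6,101),76.0)
d=ctrl.get_image("scene");pickle.dump(d,open("scene1.pkl","wb"))
plan((588.2,170.6,101),76.0)
# overlay predicted points
im=d["img"].copy()
def pr(p): return cv2.projectPoints(np.float64([p]),d["rvec"],d["tvec"],d["mtx"],None)[0].ravel()
o,M=tool(); g=o["ee_pos"]-11*M[:,0]
for p,c in((g,(0,255,0)),((588.2,170.6,128),(255,255,0)),((617.5,289.6,128),(255,255,0)),((638.7,55.7,72),(0,255,255)),((632.5,-7.8,72),(0,255,255))):
    q=pr(p);print(q.round(1));cv2.drawMarker(im,tuple(int(round(v)) for v in q),c,cv2.MARKER_CROSS,5,1)
im=cv2.resize(im[90:240,190:380],None,fx=4,fy=4,interpolation=cv2.INTER_CUBIC);cv2.imwrite("pics/s1.png",im[:,:,::-1])
```

```text
t 1.35 grasp [588.3 169.1 161.7] yaw(jaw) 75.97 tilt deg 0.02 w 50.1 F [0.4 0.4 0.9] q [ 0.26  0.5   1.71  0.    0.93 -1.07]
 dr total (tool axes) [-0.001 -0.     0.   ]
 world e [ -0.1   1.5 -60.7]  shift now-axes cm [ 6.07  0.14 -0.04]  shift after turn cm [ 6.07  0.14 -0.04]
t 1.40 grasp [590.8 164.1 158.8] yaw(jaw) 75.82 tilt deg 0.17 w 50.1 F [ 2.1 -3.2 -1.5] q [ 0.25  0.51  1.71 -0.    0.92 -1.07]
 dr total (tool axes) [-0.003 -0.001  0.003]
 world e [ -2.6   6.5 -57.8]  shift now-axes cm [ 5.78  0.58 -0.41]  shift after turn cm [ 5.78  0.56 -0.41]
[276.7 138.6]
[275.5 150.3]
[233.6 161.2]
[291.5 149.1]
[307.8 143.2]
```

View pics/s1.png

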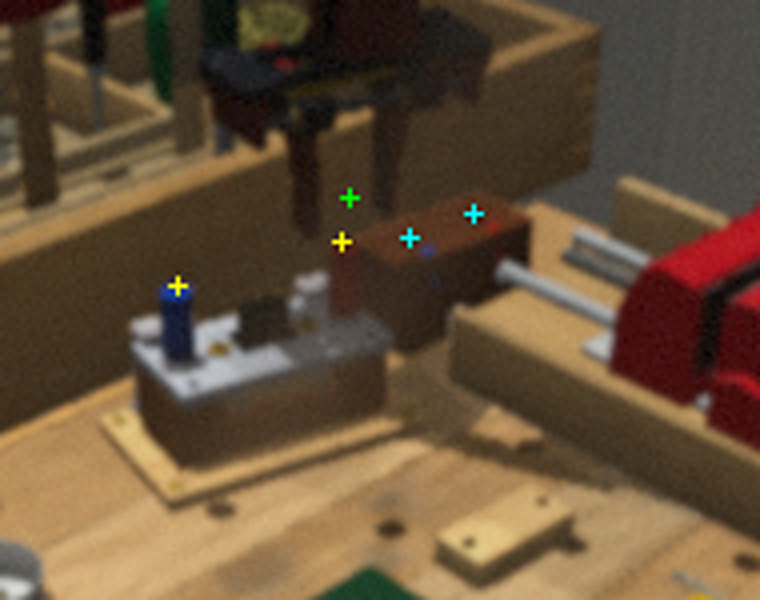

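The yellow crosses sit on both pin tops and the cyan ones near the sockets, so the two views agree. The arm was still overshooting from its motion. I'll settle, then descend.

Request:
apply_moves(increments=[{"gripper": 57, "delta_pos": [0, 0, 0], "dr": [0, 0, 0]}, {"gripper": 57, "delta_pos": [0, 0, 0], "dr": [0, 0, 0]}, {"gripper": 57, "delta_pos": [0, 0, 0], "dr": [0, 0, 0]}, {"gripper": 57, "delta_pos": [1, 0, 0], "dr": [0, 0, 0]}, {"gripper": 57, "delta_pos": [1, 0, 0], "dr": [0, 0, 0]}])

```text
t: 1.82
ee_pos: [587.6, 172.4, 132.2]
orientation: [0.191, 1.56, -0.19]
ft_force: [-0.5, 1.0, -0.7]
width: 50.0
```

Run:
```python
from h import *
plan((588.2,170.6,101),76.0)
```

```text
t 1.82 grasp [587.6 172.3 143.2] yaw(jaw) 76.08 tilt deg 0.13 w 50.0 F [-0.5  1.  -0.7] q [ 0.27  0.53  1.72  0.    0.89 -1.06]
 dr total (tool axes) [ 0.001  0.002 -0.001]
 world e [  0.6  -1.7 -42.2]  shift now-axes cm [ 4.22 -0.16  0.09]  shift after turn cm [ 4.22 -0.15  0.1 ]
```

Request:
apply_moves(increments=[{"gripper": 57, "delta_pos": [1.3, 0, 0], "dr": [0, 0, 0]}, {"gripper": 57, "delta_pos": [1.3, 0, 0], "dr": [0, 0, 0]}, {"gripper": 57, "delta_pos": [1.3, 0, 0], "dr": [0, 0, 0]}, {"gripper": 57, "delta_pos": [0, 0, 0], "dr": [0, 0, 0]}, {"gripper": 57, "delta_pos": [0, 0, 0], "dr": [0, 0, 0]}])

```text
t: 2.23
ee_pos: [586.7, 170.8, 91.1]
orientation: [0.191, 1.565, -0.193]
ft_force: [0.5, 0.6, 0.7]
width: 50.0
```

Request:
apply_moves(increments=[{"gripper": 0, "delta_pos": [0, 0, 0], "dr": [0, 0, 0]}, {"gripper": 0, "delta_pos": [0, 0, 0], "dr": [0, 0, 0]}, {"gripper": 0, "delta_pos": [0, 0, 0], "dr": [0, 0, 0]}, {"gripper": 0, "delta_pos": [0, 0, 0], "dr": [0, 0, 0]}, {"gripper": 0, "delta_pos": [0, 0, 0], "dr": [0, 0, 0]}])

```text
t: 2.65
ee_pos: [588.0, 171.0, 93.2]
orientation: [0.193, 1.561, -0.192]
ft_force: [0.1, 0.5, 1.8]
width: 21.6
```

Run:
```python
from h import *
plan((588.2,170.6,101),76.0)
```

```text
t 2.65 grasp [587.9 171.  104.2] yaw(jaw) 75.97 tilt deg 0.06 w 21.6 F [0.1 0.5 1.8] q [ 0.26  0.58  1.74  0.    0.82 -1.06]
 dr total (tool axes) [-0.001  0.001 -0.001]
 world e [ 0.3 -0.4 -3.2]  shift now-axes cm [ 0.32 -0.03  0.03]  shift after turn cm [ 0.32 -0.03  0.03]
```

Request:
apply_moves(increments=[{"gripper": 0, "delta_pos": [-1.0, 0, 0], "dr": [0, 0, 0]}, {"gripper": 0, "delta_pos": [-2, 0, 0], "dr": [0, 0, 0]}, {"gripper": 0, "delta_pos": [-2, 0, 0], "dr": [0, 0, 0]}, {"gripper": 0, "delta_pos": [-2, 0, 0], "dr": [0, 0, 0]}, {"gripper": 0, "delta_pos": [-1, 0, 0], "dr": [0, 0, 0]}])

```text
t: 3.07
ee_pos: [588.7, 171.2, 175.8]
orientation: [0.193, 1.559, -0.191]
ft_force: [0.6, 0.4, 0.4]
width: 21.7
```

Run:
```python
from h import *
plan((632.5,-7.8,185),76.0)
```

```text
t 3.07 grasp [588.7 171.2 186.8] yaw(jaw) 75.98 tilt deg 0.2 w 21.7 F [0.6 0.4 0.4] q [ 0.26  0.47  1.7  -0.    0.97 -1.06]
 dr total (tool axes) [-0.     0.003 -0.002]
 world e [  43.8 -179.    -1.8]  shift now-axes cm [  0.18 -16.3    8.59]  shift after turn cm [  0.18 -16.31   8.58]
```

Request:
apply_moves(increments=[{"gripper": 0, "delta_pos": [0, -0.81, 0.43], "dr": [0, 0, 0]}, {"gripper": 0, "delta_pos": [0, -1.95, 1.04], "dr": [0, 0, 0]}, {"gripper": 0, "delta_pos": [0, -2.6, 1.38], "dr": [0, 0, 0]}, {"gripper": 0, "delta_pos": [0, -2.76, 1.47], "dr": [0, 0, 0]}, {"gripper": 0, "delta_pos": [0, -2.6, 1.38], "dr": [0, 0, 0]}])

```text
t: 3.48
ee_pos: [616.4, 51.3, 171.6]
orientation: [0.191, 1.564, -0.192]
ft_force: [0.4, -0.0, -1.6]
width: 21.4
```

Request:
apply_moves(increments=[{"gripper": 0, "delta_pos": [0, -2.27, 1.21], "dr": [0, 0, 0]}, {"gripper": 0, "delta_pos": [0, -1.62, 0.86], "dr": [0, 0, 0]}, {"gripper": 0, "delta_pos": [0, -0.97, 0.52], "dr": [0, 0, 0]}, {"gripper": 0, "delta_pos": [0, -0.66, 0.34], "dr": [0, 0, 0]}, {"gripper": 0, "delta_pos": [0, 0, 0], "dr": [0, 0, 0]}])

```text
t: 3.9
ee_pos: [631.8, -8.8, 172.0]
orientation: [0.193, 1.563, -0.193]
ft_force: [-0.4, 0.4, -0.8]
width: 21.6
```

Request:
apply_moves(increments=[{"gripper": 0, "delta_pos": [0, 0, 0], "dr": [0, 0, 0]}, {"gripper": 0, "delta_pos": [0, 0, 0], "dr": [0, 0, 0]}, {"gripper": 0, "delta_pos": [0, 0, 0], "dr": [0, 0, 0]}, {"gripper": 0, "delta_pos": [0, 0, 0], "dr": [0, 0, 0]}, {"gripper": 0, "delta_pos": [0, 0, 0], "dr": [0, 0, 0]}])

```text
t: 4.32
ee_pos: [631.9, -6.8, 172.8]
orientation: [0.191, 1.562, -0.191]
ft_force: [-0.4, -1.0, -1.4]
width: 21.8
```

Run:
```python
from h import *
from workcell import ctrl
plan((632.5,-7.8,185),76.0)
d=ctrl.get_image("scene");pickle.dump(d,open("scene2.pkl","wb"))
im=d["img"].copy()
def pr(p): return cv2.projectPoints(np.float64([p]),d["rvec"],d["tvec"],d["mtx"],None)[0].ravel()
o,M=tool(); g=o["ee_pos"]-11*M[:,0]
t=g+90*M[:,0]
for p,c in((t,(0,255,0)),((638.7,55.7,72),(0,255,255)),((632.5,-7.8,72),(0,255,255))):
    q=pr(p);print(q.round(1));cv2.drawMarker(im,tuple(int(round(v)) for v in q),c,cv2.MARKER_CROSS,3,1)
im=cv2.resize(im[90:190,250:350],None,fx=6,fy=6,interpolation=cv2.INTER_CUBIC);cv2.imwrite("pics/s2.png",im[:,:,::-1])
```

```text
t 4.32 grasp [631.9  -6.8 183.8] yaw(jaw) 76.03 tilt deg 0.01 w 21.8 F [-0.4 -1.  -1.4] q [-0.03  0.5   1.65  0.    0.99 -1.36]
 dr total (tool axes) [ 0.001  0.    -0.   ]
 world e [ 0.6 -1.   1.2]  shift now-axes cm [-0.12 -0.08  0.08]  shift after turn cm [-0.12 -0.08  0.08]
[308.1 136.7]
[291.5 149.1]
[307.8 143.2]
```

View pics/s2.png

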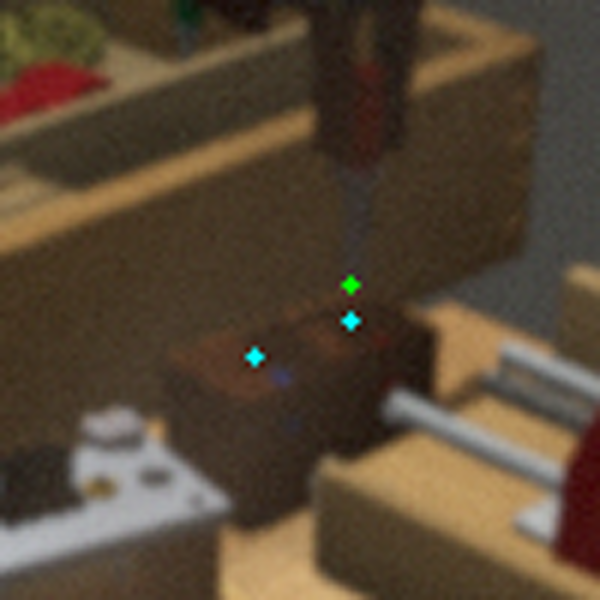

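The pin hangs straight, with its tip just above the wide socket marker. I'll descend in stages.

Request:
apply_moves(increments=[{"gripper": 0, "delta_pos": [0.8, 0, 0], "dr": [0, 0, 0]}, {"gripper": 0, "delta_pos": [0.8, 0, 0], "dr": [0, 0, 0]}, {"gripper": 0, "delta_pos": [0.6, 0, 0], "dr": [0, 0, 0]}, {"gripper": 0, "delta_pos": [0.6, 0, 0], "dr": [0, 0, 0]}, {"gripper": 0, "delta_pos": [0.4, 0, 0], "dr": [0, 0, 0]}])

```text
t: 4.78
ee_pos: [631.5, -7.6, 139.3]
orientation: [0.192, 1.563, -0.192]
ft_force: [1.2, -0.2, -1.3]
width: 21.7
```

Run:
```python
from h import *
plan((632.5,-7.8,102),76.0)
```

```text
t 4.78 grasp [631.6  -7.6 150.3] yaw(jaw) 75.97 tilt deg 0.07 w 21.7 F [ 1.2 -0.2 -1.3] q [-0.03  0.54  1.67 -0.    0.93 -1.36]
 dr total (tool axes) [-0.    -0.001  0.   ]
 world e [  0.9  -0.2 -48.3]  shift now-axes cm [4.83 0.01 0.1 ]  shift after turn cm [4.83 0.01 0.1 ]
```

Force is small and the tip is about 12 mm inside. Continuing down.

Request:
apply_moves(increments=[{"gripper": 0, "delta_pos": [1, 0, 0], "dr": [0, 0, 0]}, {"gripper": 0, "delta_pos": [1, 0, 0], "dr": [0, 0, 0]}, {"gripper": 0, "delta_pos": [1, 0, 0], "dr": [0, 0, 0]}, {"gripper": 0, "delta_pos": [0.8, 0, 0], "dr": [0, 0, 0]}, {"gripper": 0, "delta_pos": [0.4, 0, 0], "dr": [0, 0, 0]}])

```text
t: 5.2
ee_pos: [631.5, -7.7, 97.0]
orientation: [0.192, 1.564, -0.192]
ft_force: [0.1, 0.3, -0.5]
width: 21.5
```

Request:
apply_moves(increments=[{"gripper": 0, "delta_pos": [0.3, 0, 0], "dr": [0, 0, 0]}, {"gripper": 0, "delta_pos": [0.3, 0, 0], "dr": [0, 0, 0]}, {"gripper": 0, "delta_pos": [0.2, 0, 0], "dr": [0, 0, 0]}, {"gripper": 0, "delta_pos": [0, 0, 0], "dr": [0, 0, 0]}, {"gripper": 0, "delta_pos": [0, 0, 0], "dr": [0, 0, 0]}])

```text
t: 5.62
ee_pos: [632.2, -7.5, 91.2]
orientation: [0.192, 1.562, -0.192]
ft_force: [-0.5, 1.1, 1.9]
width: 21.3
```

Run:
```python
from h import *
plan((632.5,-7.8,102),76.0)
```

```text
t 5.62 grasp [632.2  -7.5 102.2] yaw(jaw) 75.98 tilt deg 0.03 w 21.3 F [-0.5  1.1  1.9] q [-0.03  0.61  1.69  0.    0.84 -1.36]
 dr total (tool axes) [-0.     0.001 -0.   ]
 world e [ 0.3 -0.3 -0.2]  shift now-axes cm [ 0.02 -0.02  0.04]  shift after turn cm [ 0.02 -0.02  0.04]
```

Request:
apply_moves(increments=[{"gripper": 0, "delta_pos": [0.2, 0, 0], "dr": [0, 0, 0]}, {"gripper": 0, "delta_pos": [0, 0, 0], "dr": [0, 0, 0]}, {"gripper": 57, "delta_pos": [0, 0, 0], "dr": [0, 0, 0]}, {"gripper": 57, "delta_pos": [0, 0, 0], "dr": [0, 0, 0]}, {"gripper": 57, "delta_pos": [0, 0, 0], "dr": [0, 0, 0]}])

```text
t: 6.03
ee_pos: [632.1, -7.5, 88.8]
orientation: [0.192, 1.562, -0.192]
ft_force: [-0.2, -0.6, 0.8]
width: 37.9
```

Request:
apply_moves(increments=[{"gripper": 57, "delta_pos": [0, 0, 0], "dr": [0, 0, 0]}, {"gripper": 57, "delta_pos": [-1, 0, 0], "dr": [0, 0, 0]}, {"gripper": 57, "delta_pos": [-3, 0, 0], "dr": [0, 0, 0]}, {"gripper": 57, "delta_pos": [-2, 0, 0], "dr": [0, 0, 0]}, {"gripper": 57, "delta_pos": [0, 0, 0], "dr": [0, 0, 0]}])

```text
t: 6.45
ee_pos: [634.8, -7.6, 153.4]
orientation: [0.192, 1.555, -0.191]
ft_force: [1.2, -0.1, 1.4]
width: 49.9
```

Run:
```python
from h import *
plan((617.6,289.6,104),76.0)
```

```text
t 6.45 grasp [634.7  -7.6 164.4] yaw(jaw) 75.98 tilt deg 0.4 w 49.9 F [ 1.2 -0.1  1.4] q [-0.03  0.53  1.66  0.    0.94 -1.36]
 dr total (tool axes) [-0.     0.007 -0.002]
 world e [-17.1 297.2 -60.4]  shift now-axes cm [ 6.02 28.41 -8.9 ]  shift after turn cm [ 6.04 28.43 -8.85]
```

Request:
apply_moves(increments=[{"gripper": 57, "delta_pos": [-0.5, 1.14, -0.34], "dr": [0, 0, 0]}, {"gripper": 57, "delta_pos": [-0.5, 2.28, -0.69], "dr": [0, 0, 0]}, {"gripper": 57, "delta_pos": [0, 3.42, -1.03], "dr": [0, 0, 0]}, {"gripper": 57, "delta_pos": [0, 3.7, -1.12], "dr": [0, 0, 0]}, {"gripper": 57, "delta_pos": [0, 3.7, -1.12], "dr": [0, 0, 0]}])

```text
t: 6.87
ee_pos: [623.7, 142.8, 158.0]
orientation: [0.193, 1.564, -0.193]
ft_force: [0.1, -0.0, -0.2]
width: 50.2
```

Request:
apply_moves(increments=[{"gripper": 57, "delta_pos": [0, 3.7, -1.12], "dr": [0, 0, 0]}, {"gripper": 57, "delta_pos": [0, 3.42, -1.03], "dr": [0, 0, 0]}, {"gripper": 57, "delta_pos": [0, 2.85, -0.86], "dr": [0, 0, 0]}, {"gripper": 57, "delta_pos": [0, 2.0, -0.6], "dr": [0, 0, 0]}, {"gripper": 57, "delta_pos": [0, 1.43, -0.43], "dr": [0, 0, 0]}])

```text
t: 7.28
ee_pos: [616.6, 283.8, 157.7]
orientation: [0.19, 1.564, -0.191]
ft_force: [-0.1, -0.4, -0.5]
width: 49.8
```

Request:
apply_moves(increments=[{"gripper": 57, "delta_pos": [0, 0.86, -0.26], "dr": [0, 0, 0]}, {"gripper": 57, "delta_pos": [0, 0, 0], "dr": [0, 0, 0]}, {"gripper": 57, "delta_pos": [0, 0, 0], "dr": [0, 0, 0]}, {"gripper": 57, "delta_pos": [1.3, 0, 0], "dr": [0, 0, 0]}, {"gripper": 57, "delta_pos": [1.3, 0, 0], "dr": [0, 0, 0]}])

```text
t: 7.7
ee_pos: [618.3, 288.6, 132.4]
orientation: [0.194, 1.561, -0.193]
ft_force: [0.1, 0.1, -0.2]
width: 50.0
```

Run:
```python
from h import *
plan((617.6,289.6,104),76.0)
```

```text
t 7.70 grasp [618.3 288.6 143.4] yaw(jaw) 75.88 tilt deg 0.08 w 50.0 F [ 0.1  0.1 -0.2] q [ 0.42  0.62  1.55 -0.    0.97 -0.9 ]
 dr total (tool axes) [-0.002  0.001 -0.001]
 world e [ -0.7   1.  -39.4]  shift now-axes cm [ 3.94  0.08 -0.09]  shift after turn cm [ 3.94  0.08 -0.09]
```

Request:
apply_moves(increments=[{"gripper": 57, "delta_pos": [1.3, 0, 0], "dr": [0, 0, 0]}, {"gripper": 57, "delta_pos": [1.3, 0, 0], "dr": [0, 0, 0]}, {"gripper": 57, "delta_pos": [1.0, 0, 0], "dr": [0, 0, 0]}, {"gripper": 57, "delta_pos": [0, 0, 0], "dr": [0, 0, 0]}, {"gripper": 57, "delta_pos": [0, 0, 0], "dr": [0, 0, 0]}])

```text
t: 8.12
ee_pos: [617.1, 289.4, 95.4]
orientation: [0.192, 1.564, -0.193]
ft_force: [-0.1, -1.1, -0.6]
width: 50.3
```

Request:
apply_moves(increments=[{"gripper": 0, "delta_pos": [0, 0, 0], "dr": [0, 0, 0]}, {"gripper": 0, "delta_pos": [0, 0, 0], "dr": [0, 0, 0]}, {"gripper": 0, "delta_pos": [0, 0, 0], "dr": [0, 0, 0]}, {"gripper": 0, "delta_pos": [0, 0, 0], "dr": [0, 0, 0]}, {"gripper": 0, "delta_pos": [0, 0, 0], "dr": [0, 0, 0]}])

```text
t: 8.53
ee_pos: [617.9, 290.0, 97.3]
orientation: [0.192, 1.561, -0.192]
ft_force: [0.0, 0.5, 2.6]
width: 21.8
```

Run:
```python
from h import *
plan((617.6,289.6,104),76.0)
```

```text
t 8.53 grasp [617.9 290.  108.3] yaw(jaw) 75.98 tilt deg 0.05 w 21.8 F [0.  0.5 2.6] q [ 0.42  0.66  1.57 -0.    0.91 -0.9 ]
 dr total (tool axes) [-0.     0.001 -0.001]
 world e [-0.3 -0.4 -4.3]  shift now-axes cm [ 0.43 -0.04 -0.02]  shift after turn cm [ 0.43 -0.04 -0.02]
```

Request:
apply_moves(increments=[{"gripper": 0, "delta_pos": [-1.5, 0, 0], "dr": [0, 0, 0]}, {"gripper": 0, "delta_pos": [-2.5, 0, 0], "dr": [0, 0, 0]}, {"gripper": 0, "delta_pos": [-3, 0, 0], "dr": [0, 0, 0]}, {"gripper": 0, "delta_pos": [-2.5, 0, 0], "dr": [0, 0, 0]}, {"gripper": 0, "delta_pos": [-1.5, 0, 0], "dr": [0, 0, 0]}])

```text
t: 8.95
ee_pos: [618.7, 290.3, 211.2]
orientation: [0.194, 1.559, -0.19]
ft_force: [1.2, 1.5, -0.6]
width: 21.4
```

Request:
apply_moves(increments=[{"gripper": 0, "delta_pos": [0, -0.89, 0.31], "dr": [0, 0, 0]}, {"gripper": 0, "delta_pos": [0, -2.0, 0.69], "dr": [0, 0, 0]}, {"gripper": 0, "delta_pos": [0, -2.89, 1.0], "dr": [0, 0, 0]}, {"gripper": 0, "delta_pos": [0, -3.33, 1.15], "dr": [0, 0, 0]}, {"gripper": 0, "delta_pos": [0, -3.33, 1.15], "dr": [0, 0, 0]}])

```text
t: 9.37
ee_pos: [628.3, 157.0, 206.0]
orientation: [0.191, 1.564, -0.192]
ft_force: [1.4, -1.0, -1.3]
width: 21.3
```

Request:
apply_moves(increments=[{"gripper": 0, "delta_pos": [0, -3.1, 1.08], "dr": [0, 0, 0]}, {"gripper": 0, "delta_pos": [0, -2.66, 0.92], "dr": [0, 0, 0]}, {"gripper": 0, "delta_pos": [0, -2.0, 0.69], "dr": [0, 0, 0]}, {"gripper": 0, "delta_pos": [0, -1.33, 0.46], "dr": [0, 0, 0]}, {"gripper": 0, "delta_pos": [0, -0.67, 0.24], "dr": [0, 0, 0]}])

```text
t: 9.78
ee_pos: [637.9, 53.5, 206.2]
orientation: [0.193, 1.563, -0.194]
ft_force: [0.8, -0.1, -0.6]
width: 21.7
```

Request:
apply_moves(increments=[{"gripper": 0, "delta_pos": [0, 0, 0], "dr": [0, 0, 0]}, {"gripper": 0, "delta_pos": [0, 0, 0], "dr": [0, 0, 0]}, {"gripper": 0, "delta_pos": [1, 0, 0], "dr": [0, 0, 0]}, {"gripper": 0, "delta_pos": [1.5, 0, 0], "dr": [0, 0, 0]}, {"gripper": 0, "delta_pos": [0.5, 0, 0], "dr": [0, 0, 0]}])

```text
t: 10.2
ee_pos: [637.2, 57.0, 174.3]
orientation: [0.191, 1.565, -0.191]
ft_force: [-1.2, 0.3, -1.9]
width: 21.5
```

Run:
```python
from h import *
plan((638.7,55.7,106.3),76.0)
```

```text
t 10.20 grasp [637.2  57.  185.3] yaw(jaw) 76.07 tilt deg 0.16 w 21.5 F [-1.2  0.3 -1.9] q [ 0.07  0.51  1.63  0.    1.   -1.26]
 dr total (tool axes) [ 0.001 -0.003  0.001]
 world e [  1.5  -1.3 -79. ]  shift now-axes cm [ 7.9  -0.09  0.2 ]  shift after turn cm [ 7.9  -0.09  0.18]
```

Request:
apply_moves(increments=[{"gripper": 0, "delta_pos": [0, 0, 0], "dr": [0, 0, 0]}, {"gripper": 0, "delta_pos": [0.5, 0, 0], "dr": [0, 0, 0]}, {"gripper": 0, "delta_pos": [0.8, 0, 0], "dr": [0, 0, 0]}, {"gripper": 0, "delta_pos": [0.8, 0, 0], "dr": [0, 0, 0]}, {"gripper": 0, "delta_pos": [0.7, 0, 0], "dr": [0, 0, 0]}])

```text
t: 10.62
ee_pos: [638.4, 55.9, 147.9]
orientation: [0.192, 1.562, -0.192]
ft_force: [-1.3, 0.1, -0.7]
width: 21.7
```

Run:
```python
from h import *
plan((638.7,55.7,106.3),76.0)
```

```text
t 10.62 grasp [638.4  55.9 158.9] yaw(jaw) 75.98 tilt deg 0.0 w 21.7 F [-1.3  0.1 -0.7] q [ 0.07  0.54  1.65 -0.    0.95 -1.26]
 dr total (tool axes) [-0. -0.  0.]
 world e [  0.3  -0.2 -52.6]  shift now-axes cm [ 5.26 -0.01  0.04]  shift after turn cm [ 5.26 -0.01  0.04]
```

The tip is about 7 mm in with no force.

Request:
apply_moves(increments=[{"gripper": 0, "delta_pos": [0.8, 0, 0], "dr": [0, 0, 0]}, {"gripper": 0, "delta_pos": [1, 0, 0], "dr": [0, 0, 0]}, {"gripper": 0, "delta_pos": [1, 0, 0], "dr": [0, 0, 0]}, {"gripper": 0, "delta_pos": [1, 0, 0], "dr": [0, 0, 0]}, {"gripper": 0, "delta_pos": [0.6, 0, 0], "dr": [0, 0, 0]}])

```text
t: 11.03
ee_pos: [637.7, 55.7, 102.9]
orientation: [0.192, 1.564, -0.193]
ft_force: [-1.0, -0.0, -1.3]
width: 21.5
```

Request:
apply_moves(increments=[{"gripper": 0, "delta_pos": [0.4, 0, 0], "dr": [0, 0, 0]}, {"gripper": 0, "delta_pos": [0.3, 0, 0], "dr": [0, 0, 0]}, {"gripper": 0, "delta_pos": [0, 0, 0], "dr": [0, 0, 0]}, {"gripper": 0, "delta_pos": [0, 0, 0], "dr": [0, 0, 0]}, {"gripper": 0, "delta_pos": [0, 0, 0], "dr": [0, 0, 0]}])

```text
t: 11.45
ee_pos: [638.8, 55.8, 98.2]
orientation: [0.192, 1.561, -0.192]
ft_force: [-0.8, -0.3, 0.1]
width: 21.5
```

Run:
```python
from h import *
plan((638.7,55.7,106.3),76.0)
```

```text
t 11.45 grasp [638.8  55.8 109.2] yaw(jaw) 75.97 tilt deg 0.05 w 21.5 F [-0.8 -0.3  0.1] q [ 0.07  0.61  1.67  0.    0.86 -1.26]
 dr total (tool axes) [-0.001  0.001 -0.   ]
 world e [-0.1 -0.1 -2.9]  shift now-axes cm [ 0.29 -0.01 -0.01]  shift after turn cm [ 0.29 -0.01 -0.01]
```

Request:
apply_moves(increments=[{"gripper": 0, "delta_pos": [0.2, 0, 0], "dr": [0, 0, 0]}, {"gripper": 0, "delta_pos": [0.2, 0, 0], "dr": [0, 0, 0]}, {"gripper": 0, "delta_pos": [0, 0, 0], "dr": [0, 0, 0]}, {"gripper": 0, "delta_pos": [0, 0, 0], "dr": [0, 0, 0]}, {"gripper": 57, "delta_pos": [0, 0, 0], "dr": [0, 0, 0]}])

```text
t: 11.87
ee_pos: [639.0, 55.8, 94.7]
orientation: [0.192, 1.561, -0.192]
ft_force: [-0.4, 0.6, 1.1]
width: 25.7
```

Request:
apply_moves(increments=[{"gripper": 57, "delta_pos": [0, 0, 0], "dr": [0, 0, 0]}, {"gripper": 57, "delta_pos": [0, 0, 0], "dr": [0, 0, 0]}, {"gripper": 57, "delta_pos": [0, 0, 0], "dr": [0, 0, 0]}, {"gripper": 57, "delta_pos": [-1, 0, 0], "dr": [0, 0, 0]}, {"gripper": 57, "delta_pos": [-3, 0, 0], "dr": [0, 0, 0]}])

```text
t: 12.28
ee_pos: [635.4, 55.5, 130.3]
orientation: [0.191, 1.57, -0.194]
ft_force: [-0.6, -0.3, -0.3]
width: 49.4
```

Request:
apply_moves(increments=[{"gripper": 57, "delta_pos": [-3, 0, 0], "dr": [0, 0, 0]}, {"gripper": 57, "delta_pos": [-2, 3, -1], "dr": [0, 0, 0]}, {"gripper": 57, "delta_pos": [0, 3.5, -1], "dr": [0, 0, 0]}, {"gripper": 57, "delta_pos": [0, 3.5, -1], "dr": [0, 0, 0]}, {"gripper": 57, "delta_pos": [0, 3.0, -1], "dr": [0, 0, 0]}])

```text
t: 12.7
ee_pos: [631.5, 193.4, 185.4]
orientation: [0.193, 1.56, -0.192]
ft_force: [-0.6, -1.7, -0.5]
width: 50.2
```

Run:
```python
from h import *
from workcell import ctrl
plan((603,230,98),-14)
for n in("scene","top"):
    d=ctrl.get_image(n);pickle.dump(d,open(n+"3.pkl","wb"))
    if n=="scene": a=cv2.resize(d["img"][90:190,220:350],None,fx=4,fy=4)
    else:
        b=cv2.resize(d["img"][110:170,250:430],None,fx=4,fy=4)
        P=cloud(d)
        for u,v in((376,131),(404,133)):
            w=P[v-12:v+12,u-12:u+12].reshape(-1,3); w=w[(w[:,2]>115)&(w[:,2]<135)]; print(len(w),np.median(w,0) if len(w) else 0, w[:,2].max() if len(w) else 0)
im=np.zeros((640,720,3),np.uint8); im[:400,:520]=a; im[400:640,:720]=b
cv2.imwrite("pics/s3.png",cv2.resize(im,None,fx=.9,fy=.9)[:,:,::-1])
```

```text
t 12.70 grasp [631.5 193.4 196.4] yaw(jaw) 75.95 tilt deg 0.13 w 50.2 F [-0.6 -1.7 -0.5] q [ 0.28  0.52  1.58  0.    1.04 -1.05]
 dr total (tool axes) [ 1.57   0.    -0.002]
 world e [-28.5  36.6 -98.4]  shift now-axes cm [ 9.83  2.84 -3.67]  shift after turn cm [ 9.84 -3.65 -2.86]
0 0 0
0 0 0
```

View pics/s3.png

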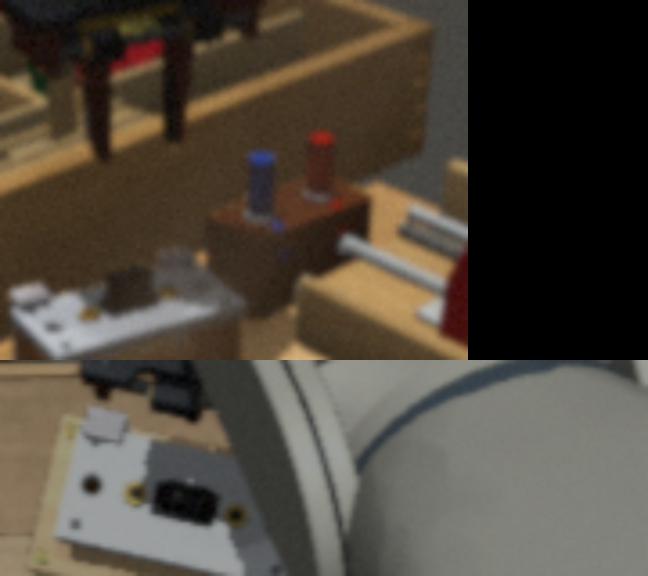

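Both pins are home, with their collars on the block top, and the bare pin holes show in the plate. Next I'll turn a quarter for the handle.

Request:
apply_moves(increments=[{"gripper": 57, "delta_pos": [0, 0, 0], "dr": [0.06, 0, 0]}, {"gripper": 57, "delta_pos": [0, 0, 0], "dr": [0.11, 0, 0]}, {"gripper": 57, "delta_pos": [0, 0, 0], "dr": [0.12, 0, 0]}, {"gripper": 57, "delta_pos": [0, 0, 0], "dr": [0.12, 0, 0]}, {"gripper": 57, "delta_pos": [0, 0, 0], "dr": [0.12, 0, 0]}])

```text
t: 13.22
ee_pos: [631.2, 190.7, 184.1]
orientation: [0.61, 1.483, -0.611]
ft_force: [0.4, 0.3, -0.2]
width: 49.8
```

Request:
apply_moves(increments=[{"gripper": 57, "delta_pos": [0, 0, 0], "dr": [0.12, 0, 0]}, {"gripper": 57, "delta_pos": [0, 0, 0], "dr": [0.12, 0, 0]}, {"gripper": 57, "delta_pos": [0, 0, 0], "dr": [0.12, 0, 0]}, {"gripper": 57, "delta_pos": [0, 0, 0], "dr": [0.12, 0, 0]}, {"gripper": 57, "delta_pos": [0, 0, 0], "dr": [0.12, 0, 0]}])

```text
t: 13.63
ee_pos: [631.2, 190.7, 184.1]
orientation: [1.068, 1.293, -1.069]
ft_force: [0.6, 0.6, 0.3]
width: 50.3
```

Request:
apply_moves(increments=[{"gripper": 57, "delta_pos": [0, 0, 0], "dr": [0.12, 0, 0]}, {"gripper": 57, "delta_pos": [0, 0, 0], "dr": [0.12, 0, 0]}, {"gripper": 57, "delta_pos": [0, 0, 0], "dr": [0.12, 0, 0]}, {"gripper": 57, "delta_pos": [0, 0, 0], "dr": [0.08, 0, 0]}, {"gripper": 57, "delta_pos": [0, 0, 0], "dr": [0, 0, 0]}])

```text
t: 14.05
ee_pos: [631.2, 190.7, 184.0]
orientation: [1.389, 1.082, -1.389]
ft_force: [-1.0, 0.9, 0.4]
width: 50.2
```

Run:
```python
from h import *
plan((603,230,103.5),-14)
d=pickle.load(open("top3.pkl","rb")); P=cloud(d);z=P[:,:,2]
g=cv2.cvtColor(d["img"],cv2.COLOR_RGB2GRAY)
m=(g<60)&(z>90)&(z<112); m[:125]=0;m[150:]=0;m[:,:284]=0;m[:,308:]=0
b=max(blobs(m,3),key=lambda t:t[1]);print(b[1:],ray(d,b[2],106),np.median(P[b[0]],0),rect(d,b[0],106))
```

```text
t 14.05 grasp [631.2 190.7 195. ] yaw(jaw) -14.17 tilt deg 0.01 w 50.2 F [-1.   0.9  0.4] q [ 0.28  0.52  1.58 -0.    1.04  0.52]
 dr total (tool axes) [-0.003  0.    -0.   ]
 world e [-28.2  39.3 -91.5]  shift now-axes cm [ 9.15 -3.7  -3.12]  shift after turn cm [ 9.15 -3.69 -3.13]
(np.int32(78), array([300.30769231, 146.57692308])) [[603.72178724 233.55278555]] [603.57608779 234.24125916 105.00625896] ((605.022705078125, 233.10470581054688), (29.005474090576172, 13.571249961853027), 88.91670989990234)
```

Request:
apply_moves(increments=[{"gripper": 57, "delta_pos": [0, -0.7, -0.6], "dr": [0, 0, 0]}, {"gripper": 57, "delta_pos": [0.5, -1.3, -1.1], "dr": [0, 0, 0]}, {"gripper": 57, "delta_pos": [1.5, -1.2, -1.0], "dr": [0, 0, 0]}, {"gripper": 57, "delta_pos": [1.5, -0.5, -0.4], "dr": [0, 0, 0]}, {"gripper": 57, "delta_pos": [1.5, 0, 0], "dr": [0, 0, 0]}])

```text
t: 14.47
ee_pos: [600.7, 232.8, 133.1]
orientation: [1.384, 1.087, -1.384]
ft_force: [0.2, -0.1, -1.6]
width: 50.2
```

Request:
apply_moves(increments=[{"gripper": 57, "delta_pos": [1.5, 0, 0], "dr": [0, 0, 0]}, {"gripper": 57, "delta_pos": [1.2, 0, 0], "dr": [0, 0, 0]}, {"gripper": 57, "delta_pos": [0.6, 0, 0], "dr": [0, 0, 0]}, {"gripper": 57, "delta_pos": [0, 0, 0], "dr": [0, 0, 0]}, {"gripper": 57, "delta_pos": [0, 0, 0], "dr": [0, 0, 0]}])

```text
t: 14.88
ee_pos: [602.5, 230.9, 100.6]
orientation: [1.386, 1.084, -1.387]
ft_force: [-0.3, 0.1, -0.2]
width: 49.9
```

Run:
```python
from h import *
plan((603,230,103.5),-14)
```

```text
t 14.88 grasp [602.5 230.9 111.6] yaw(jaw) -13.94 tilt deg 0.02 w 49.9 F [-0.3  0.1 -0.2] q [0.35 0.61 1.66 0.   0.87 0.59]
 dr total (tool axes) [0.001 0.    0.   ]
 world e [ 0.5 -0.9 -8.1]  shift now-axes cm [0.81 0.07 0.07]  shift after turn cm [0.81 0.07 0.07]
```

Request:
apply_moves(increments=[{"gripper": 57, "delta_pos": [0.4, 0, 0], "dr": [0, 0, 0]}, {"gripper": 57, "delta_pos": [0.4, 0, 0], "dr": [0, 0, 0]}, {"gripper": 57, "delta_pos": [0, 0, 0], "dr": [0, 0, 0]}, {"gripper": 0, "delta_pos": [0, 0, 0], "dr": [0, 0, 0]}, {"gripper": 0, "delta_pos": [0, 0, 0], "dr": [0, 0, 0]}])

```text
t: 15.3
ee_pos: [602.9, 230.5, 92.9]
orientation: [1.387, 1.084, -1.386]
ft_force: [-0.9, 0.3, 1.3]
width: 39.9
```

Request:
apply_moves(increments=[{"gripper": 0, "delta_pos": [0, 0, 0], "dr": [0, 0, 0]}, {"gripper": 0, "delta_pos": [0, 0, 0], "dr": [0, 0, 0]}, {"gripper": 0, "delta_pos": [0, 0, 0], "dr": [0, 0, 0]}, {"gripper": 0, "delta_pos": [0, 0, 0], "dr": [0, 0, 0]}, {"gripper": 0, "delta_pos": [0, 0, 0], "dr": [0, 0, 0]}])

```text
t: 15.72
ee_pos: [602.7, 230.6, 92.8]
orientation: [1.387, 1.084, -1.387]
ft_force: [-0.6, 0.2, 0.8]
width: 15.7
```

Run:
```python
from h import *
plan((603,230,103.5),-14)
```

```text
t 15.72 grasp [602.7 230.6 103.8] yaw(jaw) -13.98 tilt deg 0.0 w 15.7 F [-0.6  0.2  0.8] q [0.35 0.62 1.66 0.   0.86 0.59]
 dr total (tool axes) [ 0. -0.  0.]
 world e [ 0.3 -0.6 -0.3]  shift now-axes cm [0.03 0.05 0.05]  shift after turn cm [0.03 0.05 0.05]
```

Request:
apply_moves(increments=[{"gripper": 0, "delta_pos": [-0.05, -0.4, 0], "dr": [0, 0, 0]}, {"gripper": 0, "delta_pos": [0, -0.6, 0], "dr": [0, 0, 0]}, {"gripper": 0, "delta_pos": [0, -0.7, 0], "dr": [0, 0, 0]}, {"gripper": 0, "delta_pos": [0, -0.7, 0], "dr": [0, 0, 0]}, {"gripper": 0, "delta_pos": [0, 0, 0], "dr": [0, 0, 0]}])

```text
t: 16.13
ee_pos: [577.5, 236.7, 93.0]
orientation: [1.385, 1.085, -1.387]
ft_force: [0.3, -0.0, -2.1]
width: 15.6
```

Request:
apply_moves(increments=[{"gripper": 0, "delta_pos": [0, 0, 0], "dr": [0, 0, 0]}, {"gripper": 0, "delta_pos": [-0.2, 0, 0], "dr": [0, 0, 0]}, {"gripper": 0, "delta_pos": [-0.4, 0, 0], "dr": [0, 0, 0]}, {"gripper": 0, "delta_pos": [-0.6, 0, 0], "dr": [0, 0, 0]}, {"gripper": 0, "delta_pos": [-0.6, 0, 0], "dr": [0, 0, 0]}])

```text
t: 16.55
ee_pos: [579.7, 236.3, 111.8]
orientation: [1.387, 1.084, -1.387]
ft_force: [-0.1, -0.3, -1.3]
width: 16.0
```

Run:
```python
from h import *
from workcell import ctrl
plan((394,373.5,103.5),-1)
d=ctrl.get_image("scene");pickle.dump(d,open("scene4.pkl","wb"))
cv2.imwrite("pics/s4.png",cv2.resize(d["img"][80:280,180:380],None,fx=3,fy=3,interpolation=cv2.INTER_CUBIC)[:,:,::-1])
```

```text
t 16.55 grasp [579.7 236.3 122.8] yaw(jaw) -13.99 tilt deg 0.01 w 16.0 F [-0.1 -0.3 -1.3] q [ 0.37  0.57  1.7  -0.    0.87  0.61]
 dr total (tool axes) [-0.227 -0.    -0.   ]
 world e [-185.7  137.2  -19.3]  shift now-axes cm [  1.92 -21.33  -8.82]  shift after turn cm [  1.93 -18.8  -13.39]
```

View pics/s4.png

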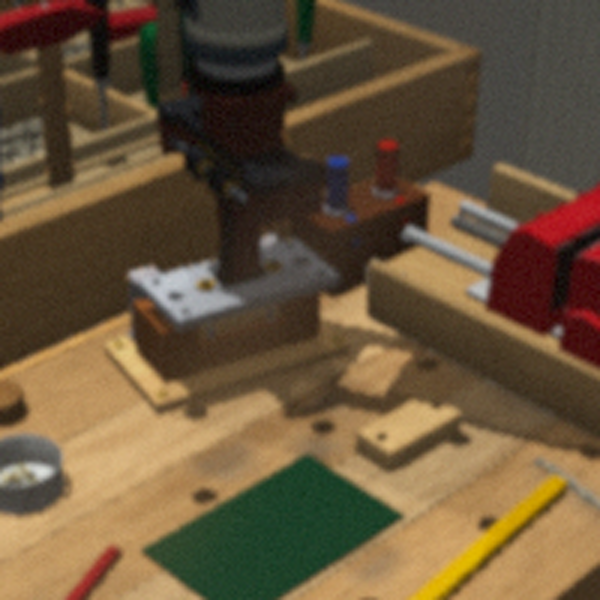

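The plate is level and clear of the clips.

Request:
apply_moves(increments=[{"gripper": 0, "delta_pos": [-1.2, 0, 0], "dr": [0, 0, 0]}, {"gripper": 0, "delta_pos": [-1.5, 0, 0], "dr": [0, 0, 0]}, {"gripper": 0, "delta_pos": [-0.5, 0, 0], "dr": [-0.113, 0, 0]}, {"gripper": 0, "delta_pos": [0, 0, 0], "dr": [-0.114, 0, 0]}, {"gripper": 0, "delta_pos": [0, -0.75, -0.54], "dr": [0, 0, 0]}])

```text
t: 17.02
ee_pos: [573.5, 241.6, 144.8]
orientation: [1.221, 1.201, -1.217]
ft_force: [0.2, -0.3, -1.9]
width: 15.8
```

Request:
apply_moves(increments=[{"gripper": 0, "delta_pos": [0, -1.69, -1.2], "dr": [0, 0, 0]}, {"gripper": 0, "delta_pos": [0, -2.63, -1.87], "dr": [0, 0, 0]}, {"gripper": 0, "delta_pos": [0, -3.01, -2.14], "dr": [0, 0, 0]}, {"gripper": 0, "delta_pos": [0, -3.01, -2.14], "dr": [0, 0, 0]}, {"gripper": 0, "delta_pos": [0, -2.63, -1.87], "dr": [0, 0, 0]}])

```text
t: 17.43
ee_pos: [441.4, 337.1, 143.4]
orientation: [1.224, 1.2, -1.226]
ft_force: [0.7, 0.0, -3.7]
width: 15.9
```

Request:
apply_moves(increments=[{"gripper": 0, "delta_pos": [0, -2.07, -1.47], "dr": [0, 0, 0]}, {"gripper": 0, "delta_pos": [0, -1.5, -1.07], "dr": [0, 0, 0]}, {"gripper": 0, "delta_pos": [0, -0.94, -0.67], "dr": [0, 0, 0]}, {"gripper": 0, "delta_pos": [0.5, -0.57, -0.42], "dr": [0, 0, 0]}, {"gripper": 0, "delta_pos": [1, 0, 0], "dr": [0, 0, 0]}])

```text
t: 17.85
ee_pos: [393.5, 374.7, 128.9]
orientation: [1.224, 1.201, -1.22]
ft_force: [1.2, -0.3, -2.1]
width: 15.6
```

Run:
```python
from h import *
plan((394,373.5,43.5),-1)
```

```text
t 17.85 grasp [393.5 374.7 139.9] yaw(jaw) -0.98 tilt deg 0.14 w 15.6 F [ 1.2 -0.3 -2.1] q [0.74 0.45 1.88 0.   0.81 0.76]
 dr total (tool axes) [ 0.    -0.002 -0.002]
 world e [  0.5  -1.2 -96.4]  shift now-axes cm [9.64 0.03 0.14]  shift after turn cm [9.64 0.05 0.12]
```

Request:
apply_moves(increments=[{"gripper": 0, "delta_pos": [1.5, 0, 0], "dr": [0, 0, 0]}, {"gripper": 0, "delta_pos": [1.8, 0, 0], "dr": [0, 0, 0]}, {"gripper": 0, "delta_pos": [1.7, 0, 0], "dr": [0, 0, 0]}, {"gripper": 0, "delta_pos": [1.3, 0, 0], "dr": [0, 0, 0]}, {"gripper": 0, "delta_pos": [0.7, 0, 0], "dr": [0, 0, 0]}])

```text
t: 18.27
ee_pos: [393.6, 371.9, 55.7]
orientation: [1.221, 1.2, -1.226]
ft_force: [-0.8, -1.5, -2.1]
width: 15.9
```

Request:
apply_moves(increments=[{"gripper": 0, "delta_pos": [0.4, 0, 0], "dr": [0, 0, 0]}, {"gripper": 0, "delta_pos": [0.3, 0, 0], "dr": [0, 0, 0]}, {"gripper": 0, "delta_pos": [0, 0, 0], "dr": [0, 0, 0]}, {"gripper": 0, "delta_pos": [0, 0, 0], "dr": [0, 0, 0]}, {"gripper": 0, "delta_pos": [0, 0, 0], "dr": [0, 0, 0]}])

```text
t: 18.68
ee_pos: [394.2, 373.8, 51.8]
orientation: [1.223, 1.201, -1.221]
ft_force: [0.5, 1.3, -2.7]
width: 15.7
```

Run:
```python
from h import *
plan((394,373.5,43),-1)
```

```text
t 18.68 grasp [394.2 373.8  62.8] yaw(jaw) -0.98 tilt deg 0.08 w 15.7 F [ 0.5  1.3 -2.7] q [ 0.74  0.58  1.91 -0.    0.66  0.75]
 dr total (tool axes) [ 0.    -0.001 -0.001]
 world e [ -0.2  -0.3 -19.8]  shift now-axes cm [ 1.98 -0.02  0.03]  shift after turn cm [ 1.98 -0.02  0.03]
```

Request:
apply_moves(increments=[{"gripper": 0, "delta_pos": [0.6, 0, 0], "dr": [0, 0, 0]}, {"gripper": 0, "delta_pos": [0.6, 0, 0], "dr": [0, 0, 0]}, {"gripper": 0, "delta_pos": [0.4, 0, 0], "dr": [0, 0, 0]}, {"gripper": 0, "delta_pos": [0.2, 0, 0], "dr": [0, 0, 0]}, {"gripper": 0, "delta_pos": [0, 0, 0], "dr": [0, 0, 0]}])

```text
t: 19.1
ee_pos: [393.3, 373.2, 32.4]
orientation: [1.221, 1.201, -1.223]
ft_force: [-0.3, -0.2, -3.4]
width: 15.7
```

Request:
apply_moves(increments=[{"gripper": 0, "delta_pos": [0.1, 0, 0], "dr": [0, 0, 0]}, {"gripper": 0, "delta_pos": [0.1, 0, 0], "dr": [0, 0, 0]}, {"gripper": 0, "delta_pos": [0.1, 0, 0], "dr": [0, 0, 0]}, {"gripper": 0, "delta_pos": [0, 0, 0], "dr": [0, 0, 0]}, {"gripper": 0, "delta_pos": [0, 0, 0], "dr": [0, 0, 0]}])

```text
t: 19.52
ee_pos: [393.8, 373.6, 31.8]
orientation: [1.222, 1.201, -1.221]
ft_force: [-4.3, -3.6, 15.7]
width: 15.6
```

Run:
```python
from h import *
plan((394,373.5,43),-1)
```

```text
t 19.52 grasp [393.8 373.6  42.8] yaw(jaw) -0.97 tilt deg 0.02 w 15.6 F [-4.3 -3.6 15.7] q [0.74 0.61 1.91 0.   0.62 0.75]
 dr total (tool axes) [ 0. -0. -0.]
 world e [ 0.2 -0.1  0.2]  shift now-axes cm [-0.02  0.02  0.01]  shift after turn cm [-0.02  0.02  0.01]
```

The plate is seated (15 N contact). Releasing and rising.

Request:
apply_moves(increments=[{"gripper": 0, "delta_pos": [-0.1, 0, 0], "dr": [0, 0, 0]}, {"gripper": 50, "delta_pos": [0, 0, 0], "dr": [0, 0, 0]}, {"gripper": 50, "delta_pos": [0, 0, 0], "dr": [0, 0, 0]}, {"gripper": 50, "delta_pos": [0, 0, 0], "dr": [0, 0, 0]}, {"gripper": 50, "delta_pos": [0, 0, 0], "dr": [0, 0, 0]}])

```text
t: 19.93
ee_pos: [393.8, 373.5, 31.1]
orientation: [1.222, 1.201, -1.222]
ft_force: [-0.2, -0.3, -0.5]
width: 39.1
```

Request:
apply_moves(increments=[{"gripper": 70, "delta_pos": [-0.8, 0, 0], "dr": [0, 0, 0]}, {"gripper": 70, "delta_pos": [-2, 0, 0], "dr": [0, 0, 0]}, {"gripper": 70, "delta_pos": [-3.5, 0, 0], "dr": [0, 0, 0]}, {"gripper": 70, "delta_pos": [-3.5, 0, 0], "dr": [0.113, 0, 0]}, {"gripper": 70, "delta_pos": [-2, 0, 0], "dr": [0.114, 0, 0]}])

```text
t: 20.35
ee_pos: [394.6, 374.3, 152.8]
orientation: [1.393, 1.081, -1.387]
ft_force: [0.2, 1.1, 0.8]
width: 61.4
```

Run:
```python
from h import *
from workcell import ctrl
plan((603.5,230,150),-14)
d=ctrl.get_image("scene");pickle.dump(d,open("scene5.pkl","wb"))
P=cloud(d)
t=ctrl.get_image("top");pickle.dump(t,open("top5.pkl","wb"))
im=np.vstack([cv2.resize(d["img"][130:300,180:380],None,fx=2,fy=2),cv2.resize(t["img"][110:260,230:430],None,fx=2,fy=2)])[:,:,::-1]
cv2.imwrite("pics/s5.png",cv2.resize(im,None,fx=.93,fy=.93))
```

```text
t 20.35 grasp [394.6 374.3 163.8] yaw(jaw) -14.27 tilt deg 0.2 w 61.4 F [0.2 1.1 0.8] q [0.74 0.41 1.87 0.   0.86 0.99]
 dr total (tool axes) [-0.005 -0.003 -0.002]
 world e [ 208.9 -144.3  -13.8]  shift now-axes cm [ 1.4  23.8   8.84]  shift after turn cm [ 1.38 23.76  8.95]
```

View pics/s5.png

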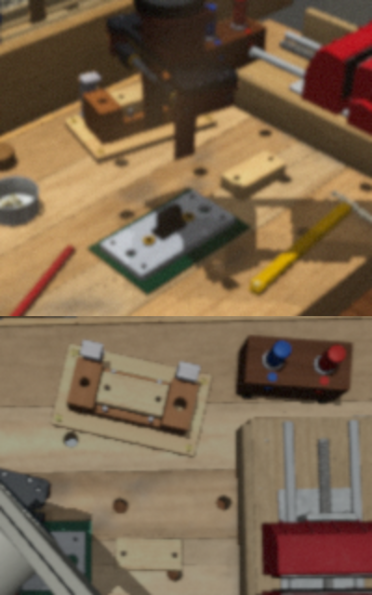

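The plate lies flat on the mat. The blank shows in the jig, and the pins and finished blank are visible in the top view. Measuring the blank and checking the pins.

Run:
```python
from h import *
d=pickle.load(open("top5.pkl","rb"));P=cloud(d);z=P[:,:,2];hsv=cv2.cvtColor(d["img"],cv2.COLOR_RGB2HSV)
V=hsv[:,:,2];print("V blank/endblock",V[152,300],V[147,274])
def pick(m,box):
    w=np.zeros(z.shape,bool);w[box[0]:box[1],box[2]:box[3]]=1;return max(blobs(m&w),key=lambda t:t[1])[0]
b=pick((z>54)&(z<70)&(V>115),(130,175,272,330));print("blank",b.sum(),rect(d,b,62),np.median(P[b],0))
b=pick((z>12)&(z<32),(222,255,285,335));print("fin",b.sum(),rect(d,b,22),np.median(P[b],0))
for n,box in(("thin",(115,150,366,388)),("thick",(115,150,392,416))):
    b=pick((z>110),box);print(n,b.sum(),np.median(P[b],0))
```

```text
V blank/endblock 161 63
blank 601 ((605.4147338867188, 229.69818115234375), (84.16621398925781, 44.92177963256836), 75.97760009765625) [603.26409984 230.25088455  61.64597519]
fin 579 ((401.46270751953125, 210.9820098876953), (82.78213500976562, 39.65962600708008), 87.14957427978516) [401.82385227 211.12124226  21.62814559]
thin 94 [636.97969216  57.06757681 123.98951818]
thick 97 [631.19786111  -5.16007109 124.66704586]
```

Run:
```python
from h import *
d=pickle.load(open("top5.pkl","rb"));P=cloud(d).reshape(-1,3)
w=P[(P[:,1]>120)&(P[:,1]<330)&(P[:,0]>660)&(P[:,2]>90)];print(np.percentile(w[:,0],[0,1,5]),w[w[:,0]<np.percentile(w[:,0],2)][:5])
plan((603.4,230,150),-14)
```

```text
[719.64367738 720.88373242 721.67435125] [[721.01056038 252.7499478  133.12123103]
 [720.98431435 211.10976589 130.70499883]
 [720.86466839 206.74087822 130.77088869]
 [721.10347188 204.4965051  129.9842742 ]
 [721.12324454 197.89668385 129.53591569]]
t 20.45 grasp [395.6 375.2 164.4] yaw(jaw) -14.12 tilt deg 0.43 w 61.6 F [ 0.  -0.1  0.7] q [0.74 0.41 1.87 0.   0.86 0.98]
 dr total (tool axes) [-0.002 -0.006 -0.004]
 world e [ 207.8 -145.2  -14.4]  shift now-axes cm [ 1.48 23.69  9.02]  shift after turn cm [ 1.44 23.68  9.06]
```

Request:
apply_moves(increments=[{"gripper": 70, "delta_pos": [0, 0.95, 0.35], "dr": [0, 0, 0]}, {"gripper": 70, "delta_pos": [0, 2.14, 0.8], "dr": [0, 0, 0]}, {"gripper": 70, "delta_pos": [0, 3.09, 1.15], "dr": [0, 0, 0]}, {"gripper": 70, "delta_pos": [0, 3.57, 1.33], "dr": [0, 0, 0]}, {"gripper": 70, "delta_pos": [0, 3.57, 1.33], "dr": [0, 0, 0]}])

```text
t: 20.87
ee_pos: [511.2, 291.3, 147.2]
orientation: [1.381, 1.086, -1.387]
ft_force: [-0.6, 0.8, 0.2]
width: 61.2
```

Request:
apply_moves(increments=[{"gripper": 70, "delta_pos": [0, 3.33, 1.24], "dr": [0, 0, 0]}, {"gripper": 70, "delta_pos": [0, 2.62, 0.98], "dr": [0, 0, 0]}, {"gripper": 70, "delta_pos": [0, 1.9, 0.71], "dr": [0, 0, 0]}, {"gripper": 70, "delta_pos": [0, 1.43, 0.53], "dr": [0, 0, 0]}, {"gripper": 70, "delta_pos": [0, 0.71, 0.27], "dr": [0, 0, 0]}])

```text
t: 21.28
ee_pos: [599.8, 230.8, 147.4]
orientation: [1.385, 1.084, -1.389]
ft_force: [-0.5, -0.2, -0.1]
width: 61.8
```

Request:
apply_moves(increments=[{"gripper": 70, "delta_pos": [0, 0.48, 0.18], "dr": [0, 0, 0]}, {"gripper": 70, "delta_pos": [0.5, 0, 0], "dr": [0, 0, 0]}, {"gripper": 70, "delta_pos": [1.2, 0, 0], "dr": [0, 0, 0]}, {"gripper": 70, "delta_pos": [1.5, 0, 0], "dr": [0, 0, 0]}, {"gripper": 70, "delta_pos": [1.0, 0, 0], "dr": [0, 0, 0]}])

```text
t: 21.7
ee_pos: [601.4, 230.5, 105.2]
orientation: [1.384, 1.085, -1.387]
ft_force: [0.1, 0.5, -0.5]
width: 61.2
```

Request:
apply_moves(increments=[{"gripper": 70, "delta_pos": [0.4, 0, 0], "dr": [0, 0, 0]}, {"gripper": 70, "delta_pos": [0, 0, 0], "dr": [0, 0, 0]}, {"gripper": 70, "delta_pos": [0, 0, 0], "dr": [0, 0, 0]}, {"gripper": 70, "delta_pos": [0, 0, 0], "dr": [0, 0, 0]}, {"gripper": 70, "delta_pos": [0, 0, 0], "dr": [0, 0, 0]}])

```text
t: 22.12
ee_pos: [603.6, 230.2, 103.9]
orientation: [1.387, 1.083, -1.385]
ft_force: [0.6, -0.4, -0.2]
width: 61.7
```

Run:
```python
from h import *
plan((603.4,230,64),-14)
```

```text
t 22.12 grasp [603.5 230.2 114.9] yaw(jaw) -13.97 tilt deg 0.07 w 61.7 F [ 0.6 -0.4 -0.2] q [0.35 0.61 1.65 0.   0.88 0.59]
 dr total (tool axes) [ 0.001 -0.001 -0.001]
 world e [ -0.1  -0.2 -50.9]  shift now-axes cm [ 5.09 -0.01  0.03]  shift after turn cm [ 5.09 -0.01  0.03]
```

Request:
apply_moves(increments=[{"gripper": 70, "delta_pos": [1, 0, 0], "dr": [0, 0, 0]}, {"gripper": 70, "delta_pos": [1.3, 0, 0], "dr": [0, 0, 0]}, {"gripper": 70, "delta_pos": [1.2, 0, 0], "dr": [0, 0, 0]}, {"gripper": 70, "delta_pos": [0.9, 0, 0], "dr": [0, 0, 0]}, {"gripper": 70, "delta_pos": [0.4, 0, 0], "dr": [0, 0, 0]}])

```text
t: 22.53
ee_pos: [601.8, 229.4, 52.6]
orientation: [1.384, 1.085, -1.39]
ft_force: [0.2, -0.4, -0.3]
width: 61.5
```

Request:
apply_moves(increments=[{"gripper": 70, "delta_pos": [0.2, 0, 0], "dr": [0, 0, 0]}, {"gripper": 70, "delta_pos": [0, 0, 0], "dr": [0, 0, 0]}, {"gripper": 70, "delta_pos": [0, 0, 0], "dr": [0, 0, 0]}, {"gripper": 0, "delta_pos": [0, 0, 0], "dr": [0, 0, 0]}, {"gripper": 0, "delta_pos": [0, 0, 0], "dr": [0, 0, 0]}])

```text
t: 22.95
ee_pos: [603.5, 230.1, 53.7]
orientation: [1.387, 1.083, -1.386]
ft_force: [0.9, -0.2, 0.3]
width: 51.5
```

Request:
apply_moves(increments=[{"gripper": 0, "delta_pos": [0, 0, 0], "dr": [0, 0, 0]}, {"gripper": 0, "delta_pos": [0, 0, 0], "dr": [0, 0, 0]}, {"gripper": 0, "delta_pos": [0, 0, 0], "dr": [0, 0, 0]}, {"gripper": 0, "delta_pos": [0, 0, 0], "dr": [0, 0, 0]}, {"gripper": 0, "delta_pos": [0, 0, 0], "dr": [0, 0, 0]}])

```text
t: 23.37
ee_pos: [603.4, 230.0, 53.6]
orientation: [1.387, 1.084, -1.386]
ft_force: [-0.5, -0.4, 4.5]
width: 40.0
```

Run:
```python
from h import *
plan((401.6,211,150),-2.85)
```

```text
t 23.37 grasp [603.4 230.   64.6] yaw(jaw) -13.98 tilt deg 0.03 w 40.0 F [-0.5 -0.4  4.5] q [0.35 0.68 1.67 0.   0.79 0.59]
 dr total (tool axes) [-0.194 -0.    -0.001]
 world e [-201.8  -19.    85.4]  shift now-axes cm [ -8.55 -19.11   6.72]  shift after turn cm [ -8.54 -20.06   2.9 ]
```

Request:
apply_moves(increments=[{"gripper": 0, "delta_pos": [-1, 0, 0], "dr": [0, 0, 0]}, {"gripper": 0, "delta_pos": [-2.5, 0, 0], "dr": [0, 0, 0]}, {"gripper": 0, "delta_pos": [-3, 0, 0], "dr": [0, 0, 0]}, {"gripper": 0, "delta_pos": [-2, 0, 0], "dr": [0, 0, 0]}, {"gripper": 0, "delta_pos": [0, 0, 0], "dr": [-0.097, 0, 0]}])

```text
t: 23.78
ee_pos: [605.9, 230.9, 143.5]
orientation: [1.323, 1.133, -1.31]
ft_force: [1.0, -0.2, -0.6]
width: 39.8
```

Request:
apply_moves(increments=[{"gripper": 0, "delta_pos": [0, 0, 0], "dr": [-0.097, 0, 0]}, {"gripper": 0, "delta_pos": [0, -1.0, 0.15], "dr": [0, 0, 0]}, {"gripper": 0, "delta_pos": [0, -2.21, 0.32], "dr": [0, 0, 0]}, {"gripper": 0, "delta_pos": [0, -3.01, 0.43], "dr": [0, 0, 0]}, {"gripper": 0, "delta_pos": [0, -3.21, 0.46], "dr": [0, 0, 0]}])

```text
t: 24.2
ee_pos: [506.7, 220.6, 137.9]
orientation: [1.248, 1.183, -1.249]
ft_force: [0.4, 1.4, -0.8]
width: 39.8
```

Request:
apply_moves(increments=[{"gripper": 0, "delta_pos": [0, -3.21, 0.46], "dr": [0, 0, 0]}, {"gripper": 0, "delta_pos": [0, -2.81, 0.41], "dr": [0, 0, 0]}, {"gripper": 0, "delta_pos": [0, -2.21, 0.32], "dr": [0, 0, 0]}, {"gripper": 0, "delta_pos": [0, -1.6, 0.23], "dr": [0, 0, 0]}, {"gripper": 0, "delta_pos": [0, -0.8, 0.12], "dr": [0, 0, 0]}])

```text
t: 24.62
ee_pos: [398.0, 210.1, 138.0]
orientation: [1.246, 1.185, -1.25]
ft_force: [-1.0, 0.4, 0.1]
width: 39.4
```

Request:
apply_moves(increments=[{"gripper": 0, "delta_pos": [1, 0, 0], "dr": [0, 0, 0]}, {"gripper": 0, "delta_pos": [2, 0, 0], "dr": [0, 0, 0]}, {"gripper": 0, "delta_pos": [2, 0, 0], "dr": [0, 0, 0]}, {"gripper": 0, "delta_pos": [1.5, 0, 0], "dr": [0, 0, 0]}, {"gripper": 0, "delta_pos": [0.7, 0, 0], "dr": [0, 0, 0]}])

```text
t: 25.03
ee_pos: [401.3, 210.7, 64.0]
orientation: [1.246, 1.185, -1.249]
ft_force: [-1.1, 0.4, -0.5]
width: 39.5
```

Request:
apply_moves(increments=[{"gripper": 0, "delta_pos": [0.3, 0, 0], "dr": [0, 0, 0]}, {"gripper": 0, "delta_pos": [0, 0, 0], "dr": [0, 0, 0]}, {"gripper": 0, "delta_pos": [0, 0, 0], "dr": [0, 0, 0]}, {"gripper": 0, "delta_pos": [0, 0, 0], "dr": [0, 0, 0]}, {"gripper": 0, "delta_pos": [0, 0, 0], "dr": [0, 0, 0]}])

```text
t: 25.45
ee_pos: [401.9, 211.2, 63.8]
orientation: [1.247, 1.185, -1.245]
ft_force: [-0.3, -0.1, -0.6]
width: 39.8
```

Run:
```python
from h import *
from workcell import ctrl
plan((401.6,211,46.6),-2.85)
d=ctrl.get_image("scene")
cv2.imwrite("pics/s6.png",cv2.resize(d["img"][130:280,230:380],None,fx=4,fy=4,interpolation=cv2.INTER_CUBIC)[:,:,::-1])
```

```text
t 25.45 grasp [401.9 211.2  74.8] yaw(jaw) -2.88 tilt deg 0.09 w 39.8 F [-0.3 -0.1 -0.6] q [ 0.46  0.47  2.1  -0.    0.57  0.51]
 dr total (tool axes) [-0.    -0.001 -0.001]
 world e [ -0.3  -0.2 -28.2]  shift now-axes cm [ 2.82 -0.04  0.03]  shift after turn cm [ 2.82 -0.03  0.02]
```

View pics/s6.png

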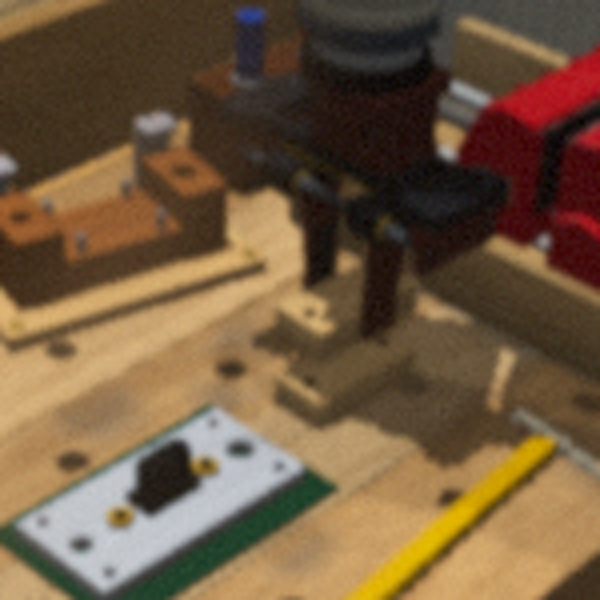

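The blank hangs level and aligned above the finished blank. Lowering.

Request:
apply_moves(increments=[{"gripper": 0, "delta_pos": [0.6, 0, 0], "dr": [0, 0, 0]}, {"gripper": 0, "delta_pos": [0.8, 0, 0], "dr": [0, 0, 0]}, {"gripper": 0, "delta_pos": [0.6, 0, 0], "dr": [0, 0, 0]}, {"gripper": 0, "delta_pos": [0.3, 0, 0], "dr": [0, 0, 0]}, {"gripper": 0, "delta_pos": [0.2, 0, 0], "dr": [0, 0, 0]}])

```text
t: 25.92
ee_pos: [400.9, 210.8, 37.3]
orientation: [1.245, 1.186, -1.247]
ft_force: [0.4, -0.3, -0.8]
width: 39.9
```

Request:
apply_moves(increments=[{"gripper": 0, "delta_pos": [0.1, 0, 0], "dr": [0, 0, 0]}, {"gripper": 0, "delta_pos": [0.1, 0, 0], "dr": [0, 0, 0]}, {"gripper": 0, "delta_pos": [0.1, 0, 0], "dr": [0, 0, 0]}, {"gripper": 0, "delta_pos": [0, 0, 0], "dr": [0, 0, 0]}, {"gripper": 0, "delta_pos": [0, 0, 0], "dr": [0, 0, 0]}])

```text
t: 26.33
ee_pos: [401.3, 211.0, 35.5]
orientation: [1.246, 1.185, -1.246]
ft_force: [-2.1, -1.3, 4.5]
width: 40.0
```

Run:
```python
from h import *
plan((401.6,211,46.6),-2.85)
```

```text
t 26.33 grasp [401.3 211.   46.5] yaw(jaw) -2.86 tilt deg 0.01 w 40.0 F [-2.1 -1.3  4.5] q [ 0.46  0.53  2.1  -0.    0.51  0.51]
 dr total (tool axes) [-0. -0. -0.]
 world e [ 0.3 -0.   0.1]  shift now-axes cm [-0.01  0.03 -0.  ]  shift after turn cm [-0.01  0.03 -0.  ]
```

Request:
apply_moves(increments=[{"gripper": 80, "delta_pos": [0, 0, 0], "dr": [0, 0, 0]}, {"gripper": 80, "delta_pos": [0, 0, 0], "dr": [0, 0, 0]}, {"gripper": 80, "delta_pos": [0, 0, 0], "dr": [0, 0, 0]}, {"gripper": 80, "delta_pos": [0, 0, 0], "dr": [0, 0, 0]}, {"gripper": 80, "delta_pos": [-0.5, 0, 0], "dr": [0, 0, 0]}])

```text
t: 26.75
ee_pos: [400.9, 210.8, 39.7]
orientation: [1.245, 1.186, -1.247]
ft_force: [-0.3, -1.2, -0.1]
width: 68.5
```

Request:
apply_moves(increments=[{"gripper": 80, "delta_pos": [-2, 0, 0], "dr": [0, 0, 0]}, {"gripper": 80, "delta_pos": [-3.5, 0, 0], "dr": [0, 0, 0]}, {"gripper": 80, "delta_pos": [-3.5, 0, 0], "dr": [0, 0, 0]}, {"gripper": 80, "delta_pos": [-3, 0, 0], "dr": [0, 0, 0]}, {"gripper": 80, "delta_pos": [-2, 0, -1], "dr": [0, 0, 0]}])

```text
t: 27.17
ee_pos: [402.2, 220.5, 183.2]
orientation: [1.248, 1.184, -1.245]
ft_force: [0.4, 0.0, -0.1]
width: 70.4
```

Request:
apply_moves(increments=[{"gripper": 80, "delta_pos": [0, 0, -2.5], "dr": [0, 0, 0]}, {"gripper": 80, "delta_pos": [0, 0, -3.5], "dr": [0, 0, 0]}, {"gripper": 80, "delta_pos": [0, 0, -3.5], "dr": [0, 0, 0]}, {"gripper": 80, "delta_pos": [0, 0, -3.5], "dr": [0, 0, 0]}, {"gripper": 80, "delta_pos": [0, 0, -3.5], "dr": [0, 0, 0]}])

```text
t: 27.58
ee_pos: [409.9, 387.3, 180.7]
orientation: [1.246, 1.185, -1.246]
ft_force: [0.4, 0.9, -0.0]
width: 69.9
```

Request:
apply_moves(increments=[{"gripper": 80, "delta_pos": [0, 0, -3.5], "dr": [0, 0, 0]}, {"gripper": 80, "delta_pos": [0, 0, -3.5], "dr": [0, 0, 0]}, {"gripper": 80, "delta_pos": [0, 0, -3.5], "dr": [0, 0, 0]}, {"gripper": 80, "delta_pos": [0, 0, -2.5], "dr": [0, 0, 0]}, {"gripper": 80, "delta_pos": [0, 0, -1], "dr": [0, 0, 0]}])

```text
t: 28.0
ee_pos: [416.8, 528.9, 180.4]
orientation: [1.246, 1.187, -1.243]
ft_force: [0.1, -0.6, 0.5]
width: 70.2
```

Run:
```python
from h import *
from workcell import ctrl
plan((401.6,211,46.6),-2.85)
t=ctrl.get_image("top");d=ctrl.get_image("scene")
P=cloud(t);z=P[:,:,2]
w=np.zeros(z.shape,bool);w[215:260,280:340]=1
b=max(blobs(w&(z>36)&(z<52)),key=lambda q:q[1])[0];print("blank",b.sum(),rect(t,b,44),np.median(P[b],0))
b=max(blobs(w&(z>12)),key=lambda q:q[1])[0];print("stack",rect(t,b,44))
w[:]=0;w[205:275,190:295]=1;hsv=cv2.cvtColor(t["img"],cv2.COLOR_RGB2HSV)
b=max(blobs(w&(z>10)&(z<18)),key=lambda q:q[1])[0];print("plate",rect(t,b,13),np.median(P[b],0),np.std(z[b]))
for n,bx in(("thin",(115,150,366,388)),("thick",(115,150,392,416))):
    q=P[bx[0]:bx[1],bx[2]:bx[3]].reshape(-1,3);q=q[q[:,2]>115];print(n,len(q),np.median(q,0))
im=np.vstack([cv2.resize(t["img"][110:310,130:430],None,fx=1.5,fy=1.5),cv2.resize(d["img"][130:310,170:370],(450,290))]);cv2.imwrite("pics/s7.png",im[:,:,::-1])
```

```text
t 28.00 grasp [416.8 528.8 191.4] yaw(jaw) -2.75 tilt deg 0.09 w 70.2 F [ 0.1 -0.6  0.5] q [0.89 0.55 1.55 0.   1.04 0.93]
 dr total (tool axes) [ 0.002 -0.002 -0.001]
 world e [ -15.2 -317.8 -144.8]  shift now-axes cm [14.43 -0.   31.84]  shift after turn cm [14.48  0.06 31.82]
blank 613 ((403.2833251953125, 209.82176208496094), (84.58049774169922, 39.90393829345703), 89.03181457519531) [402.63175693 210.13467953  43.49868866]
stack ((402.3828125, 210.41412353515625), (84.74793243408203, 40.97140121459961), 87.14957427978516)
plate ((395.02923583984375, 372.30902099609375), (153.84527587890625, 72.89643859863281), 89.19206237792969) [394.47572175 372.97229591  12.93278107] 1.6616712459612124
thin 90 [637.15114407  57.51356518 125.11416265]
thick 94 [631.15158819  -5.69462057 125.23169371]
```

View pics/s7.png

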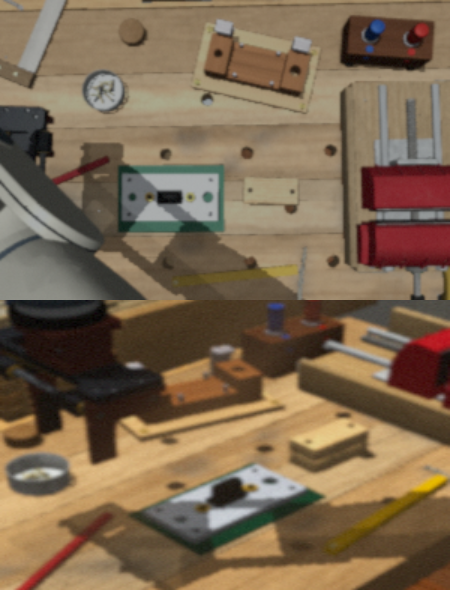

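Everything is in place: the blanks are stacked, the plate is on the mat, the pins are home and the bystanders look untouched. I'll let the arm settle and hand in.

Request:
apply_moves(increments=[{"gripper": 80, "delta_pos": [0, 0, 0], "dr": [0, 0, 0]}, {"gripper": 80, "delta_pos": [0, 0, 0], "dr": [0, 0, 0]}, {"gripper": 80, "delta_pos": [0, 0, 0], "dr": [0, 0, 0]}, {"gripper": 80, "delta_pos": [0, 0, 0], "dr": [0, 0, 0]}, {"gripper": 80, "delta_pos": [0, 0, 0], "dr": [0, 0, 0]}])

```text
t: 28.52
ee_pos: [417.3, 524.8, 180.4]
orientation: [1.247, 1.185, -1.247]
ft_force: [-0.9, 0.2, -0.1]
width: 70.6
```

```bash
python3 -c "
from workcell import ctrl
print(ctrl.close_job())"
```

```text
the job is handed in; nothing more can be done
None
```

I unloaded the jig and handed the job in at about 28.5 s. Both pins are in their sockets, the drill plate is on the mat, and the blank is stacked on the finished blank. The hand-in gave no verdict.

My last top-camera checks, all within the limits:

| Item | Measured | Expected or limit |
|---|---|---|
| Pin tops | about 125 mm high, collars seen on the block | 126 mm if fully home |
| Plate | flat on the mat, about 1.5 mm from its middle | 40 mm |
| Blank on finished blank | centres 1–2 mm apart, top at 43.5 mm | 15 mm; 44 mm top |
| Blank's long side | about 0.03 rad off the finished blank's | 0.2 rad |

- **Bystanders:** the tin, bench dog, rule and pencil looked unmoved in the final picture. I did not measure them. The arm hid part of the pencil in the top view.
- **Small disagreement:** the jig foot's outline in the top camera sat about 2.5 mm off the plate and pin positions. I worked from the plate and pin positions, and no grasp or insertion showed any notable side force.

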